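# Fish a loosened spark plug out of its deep well

### The arm

A 6-joint arm with a two-finger parallel gripper is mounted at the origin on the work surface. World frame = base frame: x ahead of the robot, y to its left, z up, the work surface at z = 0. Lengths are in m, angles in rad, forces in N, time in s.
With the tool pointing down it reaches from about 0.275 to 0.85 m from the base axis. Payload 5.2 kg.
Tool frame: the origin (TCP) lies midway between the tips of the shut fingers; the grasp point (between the pads) lies 19 mm behind it (bot.grip_point_offset is the distance from the TCP to the grasp point, in m); z points along the fingers, y is the line along which they close (so a half turn about z gives the same grasp; the last joint's range is limited). The gripper opens to 85 mm and grips with 20 to 120 N. Pads are 22 mm wide; open, the fingers measure 114 mm over their backs; the gripper's body (76 mm by 85 mm) begins 54 mm behind the grasp point. The pads swing forward as they close: fully open they stand 13 mm farther back than shut.
Start: joints at [-1.406, 0.259, 1.535, -0, 1.348, -0.203], TCP at [0.198, -0.513, 0.198] pointing down, gripper open.
Joint ranges: [-3.14, 3.14], [-0.91, 2.08], [0.19, 2.58], [-1.22, 4.36], [0.22, 2.71], [-3.12, 3.12]. Speed limits (rad/s): [2.57, 2.57, 3.14, 3.14, 3.14, 3.14].

### API

Orientations are given as a rotation vector (axis times angle).
In Python, from bench import bot, eyes, recognise gives the robot as it stands.
- The arm moves only by the tool servo_tool, never from a script. Its argument "deltas" is a list of rows, each a list of 6 numbers: the shift along the tool's x, y, z in cm, then the turn, a rotation vector about the tool's x, y, z in degrees. A call has 1 to 20 rows; each row is the pose to reach, as a shift and turn from the pose commanded when the call began, along the tool's axes at that moment; what a row does not reach only later rows make up. A row lasts 1/12 s, in which the tool goes at most 41.7 mm and 7.16 degrees, less where a joint would pass 70% of its speed; a pose out of reach is approached as far as the arm can. A call with a gripper value outside its range is refused whole. "jaw" is the closure, from -1 (fully open) to 1 (shut), set as the call begins (left out, the last holds). The fingers move at their own pace and stop on an object; "force" is the grip in N (left out, the last holds). Time passes only in rows, so rows that repeat a pose let the fingers close. It gives the time, the measured TCP pose, the force, the opening and the grip force at its end, in the units of the state.
- bot.read_state(): the state, without advancing time (a new reading comes with each control period).
- eyes.get_image(name): name is "side" or "top"; returns a dict with "img" (400x640x3 uint8, red, green, blue), "mtx" (3x3 intrinsics, pixels), "R" (3x3) and "t" (3): a world point X has camera coordinates R X + t. Camera axes: x right, y down, z forward; pixel columns grow to the right and rows downward; lengths in m; the calibration is good to about 2 mm. A picture is of the moment at which its call begins. There is no depth.
- bot.hand_in(): hands the job in; it is judged then, once.
Trained networks look in a picture, given as the dict that the camera call returned (one of the last four; its "shot" number tells which), for a name from the list of things; names that differ only in an ending like _2 or _b are one class to them, and where a whole thing is asked for, a point or a joint stands for the part that bears it (a point fixed in the world has none). Each returns a list of dicts, best first, with "p" (0 to 1); they miss things now and then, are a little off and sometimes report something else, mostly with a low value. They report only what shows in the picture. A call takes as long as a camera call. They do not tell look-alikes from the thing itself.
- recognise(query, picture): "at" ([x, y, z] in m, in world coordinates, good to about 4 mm: the middle of the surface that is visible of it).
The state is a dict: "clock": time; "qpos": joint angles; "qd": joint speeds; "joint_efforts": joint torques, N m; "ee_pos": TCP position; "eef_rot": TCP orientation; "contact_force": force on the tool from outside, world axes, zero at the start; "ft_torque": the same for the moment, N m; "opening": finger opening in m; "grasp_force": force on a finger pad.
Only numpy, scipy, OpenCV 4.12 (cv2) and the standard library are available. Lean on these libraries where they do the work, as an engineer would, in place of code of your own. Each camera call takes 0.05 s, during which the arm holds its last target. There are 200 camera calls.

### The job

The spark plug in the cylinder head is already unscrewed but still stands at the bottom of its deep well. Take the long-reach plug picker from the rack, press it gently by feel onto the plug until it snaps on, draw the plug out, push it fully home and upright in the empty hole of the plug tray and pull the picker off it; then hang the picker back in its hole in the rack. The plug's porcelain cracks if it is pushed or pried hard, so never load it with more than about 20 N, and leave the other plugs, the hex key, spanner, socket and bearing where they are.

Things in the scene. Friction and masses are not known exactly. Their poses are not given: they have to be found in the camera images.
- picker: Long-reach plug picker, 0.15 kg, hanging upright by its collar in the rack. Origin: centre of the collar's underside; z up, x and y square to the handle's flats. Collar 36 mm diameter, 0 to 8 mm; straight black square handle 24 x 24 mm, 8 to 72 mm (steel button on top to 75 mm). Below the collar a stiff telescopic steel tube, 12 then 9 mm thick, ends in a black rubber boot.
- picker_grip (a point): Middle of the picker's handle, 32 mm above the collar's underside. How the boot works: pushed down over a plug's terminal it meets 2 to 6 N of snap 3 to 4 mm before the terminal reaches the boot's solid ceiling; there the load rises steeply (stop at some 8 to 12 N). Snapped on, it carries the plug hanging straight below it; pulling it off takes 2 to 6 N.
- sleeve_end (a point): Lower end of the picker's outer tube, 36 mm below the collar's underside. The inner tube (slips only above 70 N) stands out differently each time: the boot's rim lies 70 to 105 mm below the collar's underside and no reading tells where. Boot: rim 22 mm wide, 17 mm above; bore 18 mm at the bell-mouthed rim, 13 mm above, 22 mm deep to the ceiling.
- plug: The loosened spark plug, 0.045 kg, upright, standing loose (1 mm play) in the thread hole at the bottom of the well. Origin: centre of its sealing flange's underside; z up. Below: thread 14 mm diameter to -17 mm, its last 6 mm tapering to 11 mm; electrode to -21 mm. Above: flange 21 mm wide to 4 mm, hexagon to 14 mm, white porcelain 11 to 9 mm wide to 42 mm, thin neck, ball-shaped terminal.
- plug_terminal (a point): Centre of the plug's steel ball terminal, 8 mm diameter, 51 mm above the flange's underside; the top of the plug is 4 mm higher.
- head: Aluminium cylinder head, fixed, standing on its deck flange (160 x 130 x 21 mm; above it 118 x 112 mm; bolt heads to 116 mm; intake stub on the +x side). Origin: centre of the underside; z up, y along its 160 mm length. The plug well is at its centre: 30 mm wide from the mouth at 110 mm to the seat at 21 mm, where the plug's flange rests; the plug's top is 34 mm below the mouth.
- well_mouth (a point): Centre of the plug well's mouth on the head's top face, 110 mm above the head's underside; z up the well's axis.
- tray: Plug tray, fixed: aluminium block 150 x 56 x 26 mm with four rubber-bushed holes (16 mm wide) in a row along its y, 34 mm apart, at y = -51, -17, 17 and 51 mm. The one at y = -17 mm is empty, the others hold spare plugs. Origin: centre of the underside; z up.
- empty_hole (a point): Centre of the empty hole's mouth on the tray's top face, 26 mm above the bench; z up. The hole is 26 mm deep; its rubber bush, 6 mm down, grips the thread: pushing the plug home takes about 6 to 16 N (the flange then rests on the face, the plug's origin at this point) and the bush holds it against a pull of some 6 to 9 N, more than the boot's snap.
- rack: Grey sheet-metal bench rack, fixed, 170 x 70 x 130 mm; 8 mm top plate, open front and back. Origin: centre of the underside; z up, y along its 170 mm length. Picker's hole at y = +40 mm; a T-handle hex key hangs at y = -40 mm, its crossbar (90 x 13 mm, 13 mm tall) roughly along x.
- rack_hole (a point): Centre of the picker's hole (28 mm wide) on the rack's top face, 130 mm above the bench. With the picker hung, its origin is at this point.
- spare_a: Spare plug in the tray's end hole, y = -51 mm; same as the plug.
- spare_b: Spare plug in the tray at y = +17 mm.
- spare_c: Spare plug in the tray's end hole, y = +51 mm.
- hexkey: T-handle hex key hanging in the rack; origin in the middle of its crossbar's underside, x along the crossbar.
- wrench: Open-ended spanner, 170 mm, lying between robot and head.
- socket_bit: Steel socket standing on the bench, 26 mm diameter, 50 mm tall.
- bearing: Ball bearing lying flat on the bench, 42 mm diameter, 12 mm thick.
Mind the look-alikes: they are no part of the job. Of the things that look like the tray, the largest one is meant.

How it is judged:
On the way, in this order (a step that is already met when the one before it is completed fails the run):
1. the plug is drawn out of the well, hanging upright from the picker, its thread clear of the mouth (z of plug in the frame of well_mouth above 0.018 m and contact force between picker and plug above 0.15 N and angle between plug's own z axis and vertical below 0.3 rad and contact force between the fingers and plug below 0.1 N), for 0.2 s.
2. the plug is pushed home in the empty hole and the picker is off it (horizontal distance between plug and empty_hole below 0.004 m and z of plug in the frame of empty_hole below 0.004 m and z of picker in the frame of plug above 0.15 m and contact force between picker and plug below 0.05 N), for 0.2 s.
At the end, for the whole second after the job is handed in: The plug stands in the empty hole of the tray, its flange within 4 mm of the face and of the hole's centre, within 7 degrees of upright and at rest; the picker hangs at rest in its rack hole, collar down on the plate within 4 mm, within 8 mm of centre and 7 degrees of upright (horizontal distance between plug and empty_hole below 0.004 m and z of plug in the frame of empty_hole between -0.003 and 0.004 m and angle between each of plug, picker's own z axis and vertical below 0.12 rad and linear speed of each of plug, picker below 0.02 m/s and horizontal distance between picker and rack_hole below 0.008 m and z of picker in the frame of rack_hole below 0.004 m); the robot touches nothing.
It fails at once if the plug is loaded with more than 25 N by the picker (contact force between picker and plug above 25 N).
It fails at once if the plug is loaded with more than 25 N against the head (contact force between plug and head above 25 N).
It fails at once if a spare plug or the hex key is disturbed by more than 15 mm (distance of any of spare_a, spare_b, spare_c, hexkey from where it was at the start of the episode above 0.015 m).
It fails at once if the spanner, socket or bearing on the bench is moved by more than 30 mm (distance of any of wrench, socket_bit, bearing from where it was at the start of the episode above 0.03 m).
It also fails if it takes over 64 s, if anything falls off the work surface, if the arm or the gripper's body presses on something with over 40 N, if the wrist force passes 120 N, or if a joint passes its speed limit or range.

## Working session

There is one attempt and no reset: what is moved stays moved. The work goes in short steps, Python scripts to look and compute and a tool call to move; the robot and the scene stay as the last step left them, time stands still between calls to the robot, and variables do not carry over. Pictures are saved under pics/ and viewed, at most 10 in all, crops included, and the job is handed in when it is done.

Besides the shell and the picture viewer there is one more tool, called after "Call:" as name(argument=value, ...) on one line, values as JSON. servo_tool: Moves the arm, as the interface text tells. Its arguments: {"type":"object","properties":{"deltas":{"type":"array"},"jaw":{"type":"number"},"force":{"type":"number"}},"required":["deltas"]}

```bash
mkdir -p pics; ls
python3 - <<'E'
from bench import bot, eyes, recognise
import cv2
s=bot.read_state(); print({k:s[k] for k in('clock','ee_pos','eef_rot','contact_force','opening')})
for n in('side','top'):
    p=eyes.get_image(n); cv2.imwrite(f'pics/{n}0.png',p['img'][:,:,::-1])
    print(n,p['R'].round(3).tolist(),p['t'].round(3).tolist(),p['mtx'].round(1).tolist())
    for q in('picker','plug','head','tray','rack','hexkey','spare_a','wrench','socket_bit','bearing'):
        r=recognise(q,p)
        print(q,[( [round(float(v),3) for v in d['at']],round(float(d['p']),2), (lambda c:[int(c[0]/c[2]),int(c[1]/c[2])])(p['mtx']@(p['R']@d['at']+p['t']))) for d in r[:6]])
E
```

```text
pics
{'clock': 0.0, 'ee_pos': array([ 0.19769192, -0.51263172,  0.19697483]), 'eef_rot': array([-3.08682843e+00, -5.74186992e-01, -8.02789600e-05]), 'contact_force': array([-0.83292005,  0.06949016, -0.04072908]), 'opening': 0.08547118407536113}
side [[0.997, -0.077, 0.007], [-0.046, -0.66, -0.75], [0.062, 0.748, -0.661]] [-0.472, 0.107, 1.26] [[419.6, 0.0, 322.9], [0.0, 419.6, 195.2], [0.0, 0.0, 1.0]]
picker [([0.487, 0.311, 0.169], 0.53, [320, 121])]
plug [([0.477, 0.206, 0.104], 0.32, [319, 155])]
head []
tray [([0.331, -0.438, 0.022], 0.96, [274, 358]), ([0.527, -0.331, 0.025], 0.95, [355, 310]), ([0.399, -0.291, 0.024], 0.69, [302, 300])]
rack [([0.474, 0.209, 0.102], 0.85, [318, 155])]
hexkey [([0.478, 0.241, 0.14], 0.64, [318, 140])]
spare_a [([0.52, -0.368, 0.037], 0.61, [354, 321]), ([0.538, -0.269, 0.052], 0.53, [356, 282]), ([0.605, -0.104, 0.089], 0.3, [373, 224])]
wrench [([0.357, 0.018, -0.0], 0.78, [284, 220])]
socket_bit []
bearing [([0.487, 0.309, 0.167], 0.73, [320, 122]), ([0.43, 0.079, 0.012], 0.46, [307, 203])]
top [[-0.009, -1.0, -0.012], [-0.998, 0.01, -0.056], [0.056, 0.012, -0.998]] [-0.025, 0.485, 1.154] [[418.9, 0.0, 322.1], [0.0, 418.9, 196.0], [0.0, 0.0, 1.0]]
picker [([0.482, 0.317, 0.183], 0.55, [176, 194])]
plug []
head [([0.604, -0.049, 0.107], 0.91, [328, 148])]
tray [([0.398, -0.284, 0.021], 0.97, [414, 226]), ([0.53, -0.321, 0.029], 0.93, [427, 178]), ([0.483, 0.313, 0.181], 0.61, [178, 194]), ([0.33, -0.426, 0.02], 0.6, [467, 250])]
rack [([0.475, 0.266, 0.134], 0.67, [203, 198]), ([0.528, -0.321, 0.024], 0.28, [427, 179])]
hexkey [([0.473, 0.239, 0.142], 0.52, [213, 199])]
spare_a [([0.521, -0.365, 0.038], 0.43, [445, 180])]
wrench [([0.349, 0.024, 0.003], 0.78, [303, 244])]
socket_bit [([0.43, -0.075, 0.049], 0.55, [339, 215])]
bearing [([0.422, 0.081, 0.016], 0.51, [282, 219])]
```

Run:
```python
import cv2
a=cv2.imread('pics/side0.png');b=cv2.imread('pics/top0.png')
cv2.imwrite('pics/c1.png',cv2.resize(b[100:290,140:500],(800,422),interpolation=cv2.INTER_CUBIC))
cv2.imwrite('pics/c2.png',cv2.resize(a[90:390,220:460],(480,600),interpolation=cv2.INTER_CUBIC))
```

```text
(no output)
```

View pics/c1.png

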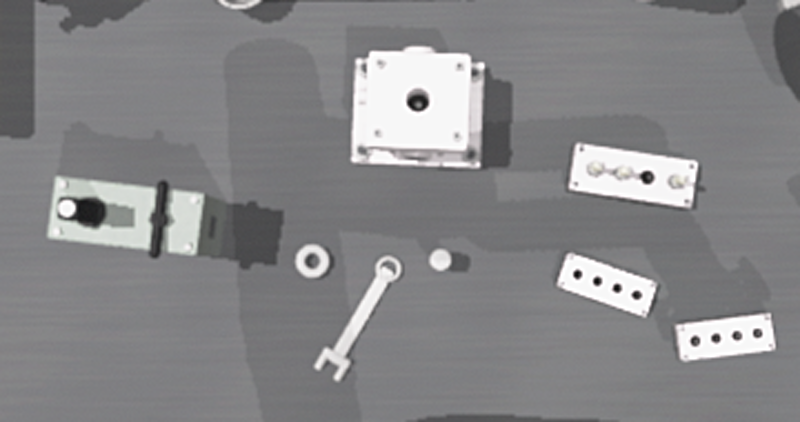

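View pics/c2.png

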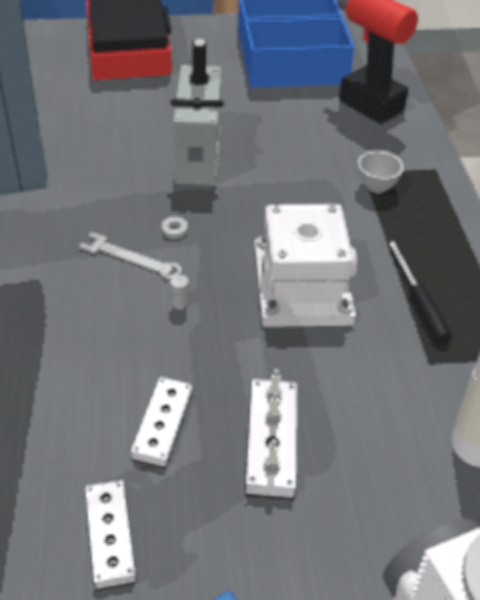

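The largest tray is the one at top pixel ~(427,178), crop (634,176). It is the only one holding spares and has one dark empty hole, second from the right. The small ones, at crop (607,284) and (725,337), are look-alikes. Next I measure precisely and enlarge the tray and the picker.

```bash
cat > h.py <<'E'
from bench import bot, eyes, recognise
import cv2, numpy as np
def ray(p,uv,z):
    d=p['R'].T@np.linalg.inv(p['mtx'])@np.array([uv[0],uv[1],1.]); c=-p['R'].T@p['t']
    return c+d*(z-c[2])/d[2]
def proj(p,X):
    c=p['mtx']@(p['R']@np.array(X,float)+p['t']); return c[:2]/c[2]
def rectify(p,c,z,half,mm=0.5):
    # metric top-down view of plane z; columns = +x world, rows = -y ; px = mm
    n=int(2*half*1000/mm)
    w=np.array([[c[0]-half,c[1]+half],[c[0]+half,c[1]+half],[c[0]+half,c[1]-half],[c[0]-half,c[1]-half]])
    src=np.float32([proj(p,[*v,z]) for v in w]); dst=np.float32([[0,0],[n,0],[n,n],[0,n]])
    return cv2.warpPerspective(p['img'],cv2.getPerspectiveTransform(src,dst),(n,n),flags=cv2.INTER_CUBIC)
E
python3 - <<'E'
from h import *
T=eyes.get_image('top');S=eyes.get_image('side')
def grid(im,c,half):
    n=im.shape[0]; im=im[:,:,::-1].copy()
    for k in range(-10,11):
        v=int(n/2+k*n/(2*half)*0.02)
        if 0<=v<n: cv2.line(im,(v,0),(v,n),(0,0,255) if k==0 else (0,160,0),1);cv2.line(im,(0,v),(n,v),(0,0,255) if k==0 else(0,160,0),1)
    return cv2.resize(im,(266,266))
sp=[((.53,-.325),.026,.1),((.605,-.05),.110,.1),((.475,.27),.13,.1)]
rows=[]
for p in(T,S): rows.append(np.hstack([grid(rectify(p,c,z,h),c,h) for c,z,h in sp]))
cv2.imwrite('pics/r.png',np.vstack(rows))
# quads by threshold
for nm,p in(('T',T),('S',S)):
  for c,z,h in sp:
    g=cv2.cvtColor(rectify(p,c,z,h),cv2.COLOR_RGB2GRAY)
    for th in(150,200):
      m=(g>th).astype(np.uint8); cs,_=cv2.findContours(m,cv2.RETR_EXTERNAL,cv2.CHAIN_APPROX_NONE)
      k=max(cs,key=cv2.contourArea);(u,v),(w,hh),a=cv2.minAreaRect(k)
      print(nm,c,th,'centre',round(c[0]-h+u*.0005,4),round(c[1]+h-v*.0005,4),'size mm',w/2,hh/2,'ang',round(a,1))
E
```

```text
T (0.53, -0.325) 150 centre 0.5301 -0.3126 size mm 61.34538269042969 155.24948120117188 ang 9.2
T (0.53, -0.325) 200 centre 0.5298 -0.3127 size mm 58.89285659790039 153.09474182128906 ang 9.2
T (0.605, -0.05) 150 centre 0.6053 -0.0461 size mm 141.01535034179688 151.8950653076172 ang 3.0
T (0.605, -0.05) 200 centre 0.611 -0.0425 size mm 159.51544189453125 127.0990982055664 ang 84.4
T (0.475, 0.27) 150 centre 0.4834 0.3133 size mm 72.93487548828125 119.0072021484375 ang 7.3
T (0.475, 0.27) 200 centre 0.4834 0.3128 size mm 68.44453430175781 115.12948608398438 ang 7.3
S (0.53, -0.325) 150 centre 0.5312 -0.3162 size mm 60.431060791015625 173.70741271972656 ang 9.1
S (0.53, -0.325) 200 centre 0.5153 -0.314 size mm 25.492145538330078 151.98748779296875 ang 9.2
S (0.605, -0.05) 150 centre 0.6035 -0.0696 size mm 139.7930450439453 165.10902404785156 ang 2.1
S (0.605, -0.05) 200 centre 0.6145 -0.051 size mm 115.33226013183594 120.51274871826172 ang 2.9
S (0.475, 0.27) 150 centre 0.4716 0.2179 size mm 70.69805908203125 39.01618576049805 ang 6.6Traceback (most recent call last):
  File "<stdin>", line 19, in <module>
ValueError: max() iterable argument is empty
```

View pics/r.png

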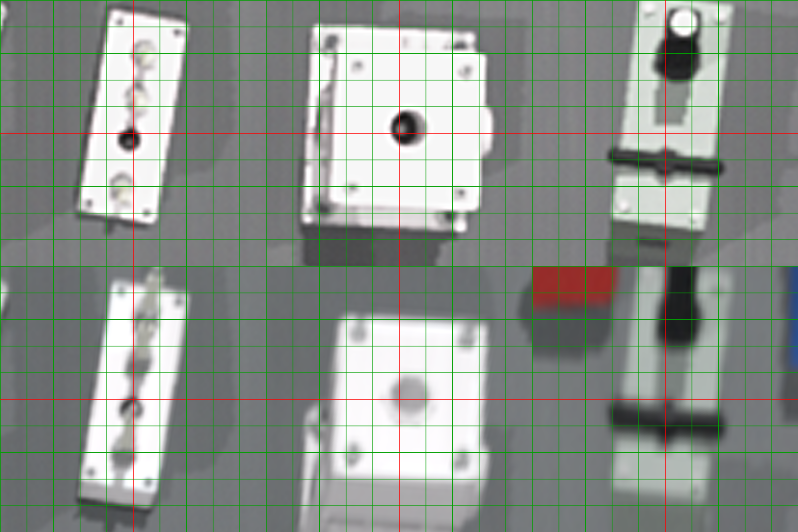

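Run:
```python
from h import *
T=eyes.get_image('top');S=eyes.get_image('side')
def grid(im,half,step,size):
    n=im.shape[0]; im=cv2.resize(im[:,:,::-1],(size,size),interpolation=cv2.INTER_CUBIC)
    k=0
    while k*step<half:
        for s in(1,-1):
            v=int(size/2+s*k*step*size/(2*half)); col=(0,0,255) if k==0 else (0,160,0)
            cv2.line(im,(v,0),(v,6 if k else size),col,1);cv2.line(im,(0,v),(6 if k else size,v),col,1)
        k+=1
    return im
a=grid(rectify(T,(.485,.315),.2,.04,.25),.04,.01,400)
b=grid(rectify(S,(.485,.315),.2,.04,.25),.04,.01,400)
cv2.imwrite('pics/p.png',np.hstack([a,b]))
def blob(p,c,z,half,lo):
    g=cv2.cvtColor(rectify(p,c,z,half,.25),cv2.COLOR_RGB2GRAY).astype(float)
    w=np.clip(g.max()-30-g,0,None); w[w<(g.max()-g.min())*.25]=0
    m=cv2.moments(w); (A)=(w>0).sum()*.0625
    return round(c[0]-half+m['m10']/m['m00']*.00025,4),round(c[1]+half-m['m01']/m['m00']*.00025,4),'diam mm',round(2*(A/np.pi)**.5,1)
print('well',blob(T,(.612,-.046),.110,.024,0),blob(S,(.612,-.046),.110,.024,0))
print('hole',blob(T,(.527,-.3295),.026,.013,0),blob(S,(.527,-.3295),.026,.013,0))
c=(.48,.27);h=.12
im=rectify(T,c,.13,h); hsv=cv2.cvtColor(im,cv2.COLOR_RGB2HSV)
m=((hsv[:,:,2]>150)).astype(np.uint8)
n,l,st,_=cv2.connectedComponentsWithStats(m); keep=[i for i in range(1,n) if st[i,4]>1500]
pts=np.argwhere(np.isin(l,keep))[:,::-1].astype(np.float32)
(u,v),s,a=cv2.minAreaRect(pts); print('rack',c[0]-h+u*.0005,c[1]+h-v*.0005,np.array(s)/2,a)
cv2.imwrite('pics/rk.png',im[:,:,::-1])
```

```text
well (0.6105, -0.0462, 'diam mm', np.float64(25.8)) (0.6126, -0.0469, 'diam mm', np.float64(27.4))
hole (0.5271, -0.3292, 'diam mm', np.float64(17.6)) (0.5283, -0.33, 'diam mm', np.float64(19.2))
rack 0.4800813903808594 0.28667220306396485 [ 73.1191864  173.03903198] 7.236922264099121
```

View pics/p.png

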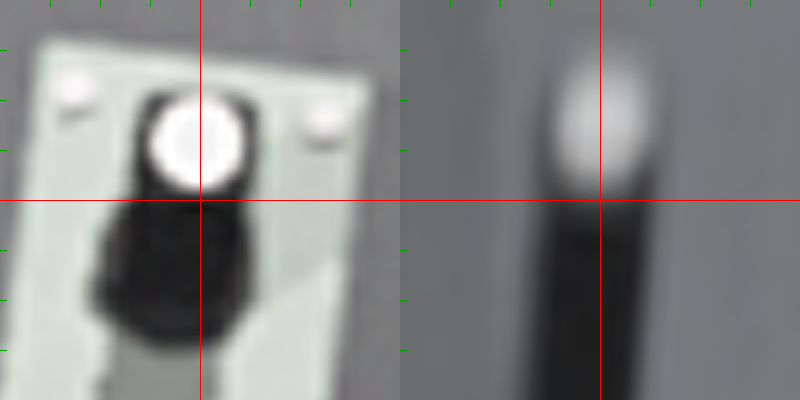

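```bash
cat >> h.py <<'E'
from scipy.spatial.transform import Rotation as Ro
def to(xyz,yawR=None):
    "tool-frame shift (cm) to a world TCP point, and turn (deg) to yawR"
    s=bot.read_state(); R=Ro.from_rotvec(s['eef_rot'])
    d=R.inv().apply(np.array(xyz)-s['ee_pos'])*100
    t=np.degrees((R.inv()*yawR).as_rotvec()) if yawR is not None else None
    return d.round(2),None if t is None else t.round(2)
DOWNX=Ro.from_rotvec([np.pi,0,0])
E
python3 - <<'E'
from h import *
s=bot.read_state(); R=Ro.from_rotvec(s['eef_rot']); print(R.as_matrix().round(3), s['qpos'])
for a in(0,90,-90): print(a,to((.485,.3265,.30),Ro.from_euler('z',a,degrees=True)*DOWNX))
E
```

```text
[[ 0.933  0.36   0.   ]
 [ 0.36  -0.933 -0.   ]
 [ 0.     0.    -1.   ]] [-1.40578041e+00  2.58546297e-01  1.53499126e+00  4.75858401e-05
  1.34802464e+00 -2.02814541e-01]
0 (array([ 56.99, -68.03, -10.22]), array([ 0.  , -0.  , 21.07]))
90 (array([ 56.99, -68.03, -10.22]), array([  0.  ,  -0.  , -68.93]))
-90 (array([ 56.99, -68.03, -10.22]), array([ -0.  ,  -0.  , 111.07]))
```

Call:
servo_tool(deltas=[[0, 0, -4, 0, 0, -7], [0, 0, -8, 0, 0, -14], [0, 0, -10.2, 0, 0, -21], [3.5, -4.2, -10.2, 0, 0, -28], [6, -7.2, -10.2, 0, 0, -35], [8.5, -10.2, -10.2, 0, 0, -42], [11, -13.2, -10.2, 0, 0, -49], [13.5, -16.2, -10.2, 0, 0, -56], [16, -19.2, -10.2, 0, 0, -63], [18.5, -22.2, -10.2, 0, 0, -68.93], [21, -25.1, -10.2, 0, 0, -68.93], [23.5, -28.1, -10.2, 0, 0, -68.93], [26, -31, -10.2, 0, 0, -68.93], [28.5, -34, -10.2, 0, 0, -68.93], [31, -37, -10.2, 0, 0, -68.93], [33.5, -40, -10.2, 0, 0, -68.93], [36, -43, -10.2, 0, 0, -68.93], [38.5, -46, -10.2, 0, 0, -68.93], [41, -49, -10.2, 0, 0, -68.93], [41, -49, -10.2, 0, 0, -68.93]], jaw=-1)

```text
clock: 2.97
ee_pos: [0.4049, 0.0978, 0.2998]
eef_rot: [-2.211, -2.229, -0.005]
contact_force: [-1.1, -0.1, 0.5]
opening: 0.0855
grasp_force: 0.0
```

Run:
```python
from h import *
print(to((.485,.3265,.25),Ro.from_euler('z',90,degrees=True)*DOWNX))
s=bot.read_state();print(s['clock'],s['ee_pos'],s['contact_force'])
```

```text
(array([22.79,  8.18,  5.07]), array([ 0.06, -0.2 ,  0.45]))
2.9667 [0.40489984 0.09780022 0.29984289] [-1.10988372 -0.08878759  0.51315811]
```

Call:
servo_tool(deltas=[[3.5, 1.2, 0, 0, 0, 0.4], [7, 2.5, 0, 0, 0, 0.4], [10.5, 3.7, 0, 0, 0, 0.4], [14, 5, 1, 0, 0, 0.4], [17.5, 6.2, 2, 0, 0, 0.4], [20.5, 7.4, 3, 0, 0, 0.4], [22.8, 8.2, 3.5, 0, 0, 0.4], [22.8, 8.2, 4, 0, 0, 0.4], [22.8, 8.2, 4, 0, 0, 0.4], [22.8, 8.2, 7, 0, 0, 0.4], [22.8, 8.2, 10, 0, 0, 0.4], [22.8, 8.2, 13, 0, 0, 0.4], [22.8, 8.2, 15, 0, 0, 0.4], [22.8, 8.2, 15.6, 0, 0, 0.4], [22.8, 8.2, 15.6, 0, 0, 0.4], [22.8, 8.2, 15.6, 0, 0, 0.4]])

```text
clock: 4.3
ee_pos: [0.4869, 0.3188, 0.1453]
eef_rot: [2.23, 2.212, 0.002]
contact_force: [0.6, -0.3, 0.2]
opening: 0.0855
grasp_force: 0.0
```

Run:
```python
from h import *
print(to((.485,.3265,.143),Ro.from_euler('z',90,degrees=True)*DOWNX))
T=eyes.get_image('top');S=eyes.get_image('side')
u,v=proj(S,(.485,.3265,.16)).astype(int);a=cv2.resize(S['img'][v-50:v+50,u-50:u+50],(400,400),interpolation=2)
u,v=proj(T,(.485,.3265,.16)).astype(int);b=cv2.resize(T['img'][v-50:v+50,u-50:u+50],(400,400),interpolation=2)
cv2.imwrite('pics/g.png',np.hstack([a,b])[:,:,::-1])
```

```text
(array([ 0.76, -0.2 ,  0.23]), array([ 0.09, -0.02, -0.45]))
```

View pics/g.png

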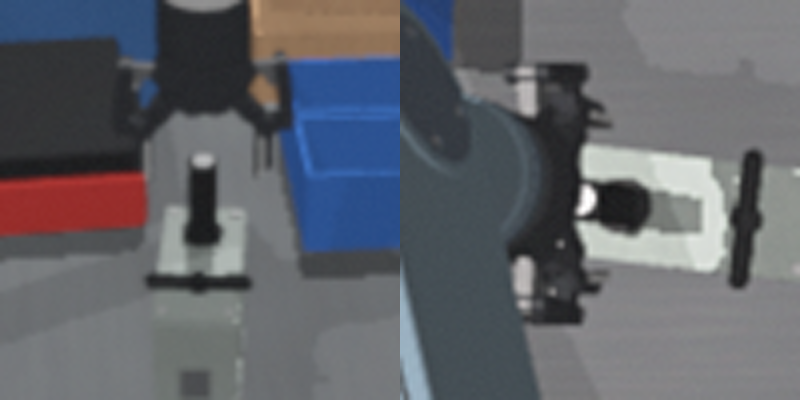

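Run:
```python
from h import *
s=bot.read_state();print(s['ee_pos'],s['clock'],s['qd'].round(3))
T=eyes.get_image('top');S=eyes.get_image('side')
for n,p,c0 in(('S',S,0),('T',T,400)):
    u0,v0=proj(p,(.485,.3265,.16)).astype(int)
    for nm,X in(('tip+',(.5335,.3188,.158)),('tip-',(.44,.3188,.158)),('tcp',(.487,.3188,.145)),('button',(.485,.3265,.205)),('collar',(.485,.3265,.138))):
        u,v=proj(p,X); print(n,nm,int((u-u0+50)*4+c0),int((v-v0+50)*4))
b=[cv2.resize(p['img'][v-50:v+50,u-50:u+50],(400,400),interpolation=2) for p,(u,v) in((S,proj(S,(.485,.3265,.16)).astype(int)),(T,proj(T,(.485,.3265,.16)).astype(int)))]
cv2.imwrite('pics/g2.png',np.hstack(b)[:,:,::-1])
a=cv2.imread('pics/g.png'); print(np.abs(a.astype(int)-np.hstack(b)[:,:,::-1]).mean())
```

```text
[0.48758709 0.31953448 0.14612572] 4.4 [ 0.006 -0.    -0.001  0.002 -0.004  0.   ]
S tip+ 258 207
S tip- 148 210
S tcp 203 222
S button 201 155
S collar 200 224
T tip+ 617 121
T tip- 616 273
T tcp 624 198
T button 575 195
T collar 616 202
1.3696229166666667
```

View pics/g2.png

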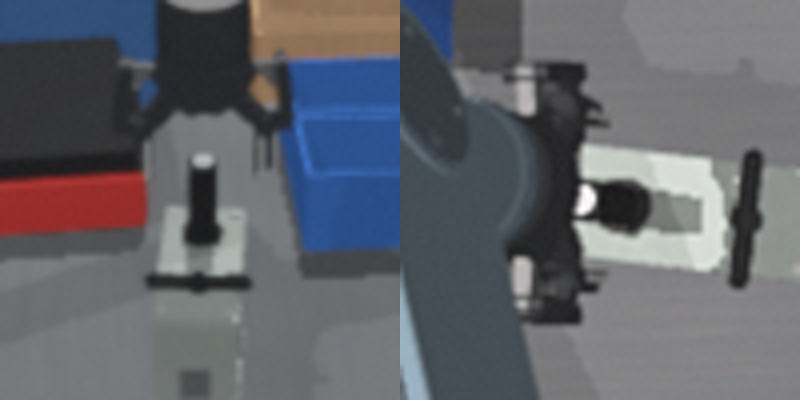

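Run:
```python
from h import *
T=eyes.get_image('top');S=eyes.get_image('side')
def tri(cs,ct):
    o=[proj(p,(.485,.3265,.16)).astype(int) for p in(S,T)]
    us=np.array([cs[0]/4-50,cs[1]/4-50])+o[0]; ut=np.array([(ct[0]-400)/4-50,ct[1]/4-50])+o[1]
    P=[p['mtx']@np.c_[p['R'],p['t']] for p in(S,T)]
    X=cv2.triangulatePoints(P[0],P[1],us.reshape(2,1),ut.reshape(2,1)).ravel();return (X[:3]/X[3]).round(4)
print('tip',tri((262,172),(606,106)),'button',tri((203,157),(588,199)),'collar bottom',tri((202,246),(648,205)))
```

```text
tip [0.5368 0.3126 0.1958] button [0.4844 0.3178 0.2085] collar bottom [0.4844 0.3102 0.1267]
```

Call:
servo_tool(deltas=[[0.7, -0.25, 0, 0, 0, -0.4], [0.7, -0.25, 0, 0, 0, -0.4], [0.7, -0.25, 0, 0, 0, -0.4]])

```text
clock: 4.85
ee_pos: [0.4835, 0.327, 0.1439]
eef_rot: [2.22, 2.223, 0.0]
contact_force: [0.6, 0.2, 0.2]
opening: 0.0855
grasp_force: 0.0
```

Call:
servo_tool(deltas=[[0, 0, 0, 0, 0, 0], [0, 0, 0, 0, 0, 0], [0, 0, 0, 0, 0, 0], [0, 0, 0, 0, 0, 0], [0, 0, 0, 0, 0, 0], [0, 0, 0, 0, 0, 0], [0, 0, 0, 0, 0, 0], [0, 0, 0, 0, 0, 0], [0, 0, 0, 0, 0, 0], [0, 0, 0, 0, 0, 0]], jaw=1, force=90)

```text
clock: 5.68
ee_pos: [0.4839, 0.3264, 0.144]
eef_rot: [2.221, 2.221, 0.0]
contact_force: [0.3, 0.0, 1.5]
opening: 0.0227
grasp_force: 88.1
```

Run:
```python
from h import *
s=bot.read_state();print(s['ee_pos'],s['contact_force'],s['ft_torque'],s['opening'])
T=eyes.get_image('top');S=eyes.get_image('side')
u,v=proj(S,(.485,.3265,.16)).astype(int);a=cv2.resize(S['img'][v-50:v+50,u-50:u+50],(400,400),interpolation=2)
u,v=proj(T,(.485,.3265,.16)).astype(int);b=cv2.resize(T['img'][v-50:v+50,u-50:u+50],(400,400),interpolation=2)
cv2.imwrite('pics/g3.png',np.hstack([a,b])[:,:,::-1])
```

```text
[0.48391863 0.32637015 0.14398699] [0.33242078 0.04882311 1.5121761 ] [-0.203657   -0.10460147 -0.02004264] 0.022730183268135175
```

View pics/g3.png

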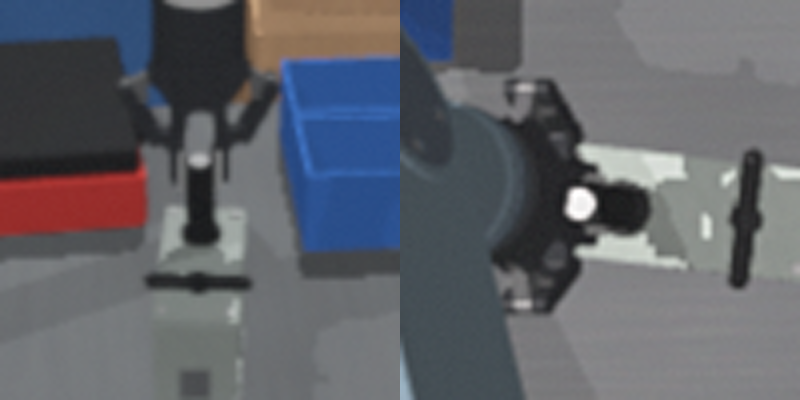

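Call:
servo_tool(deltas=[[0, 0, -1, 0, 0, 0], [0, 0, -2, 0, 0, 0], [0, 0, -4, 0, 0, 0], [0, 0, -6, 0, 0, 0], [0, 0, -8, 0, 0, 0], [0, 0, -10, 0, 0, 0], [0, 0, -12, 0, 0, 0], [0, 0, -14, 0, 0, 0], [0, 0, -15, 0, 0, 0], [0, 0, -15, 0, 0, 0], [0, 0, -15, 0, 0, 0], [0, 0, -15, 0, 0, 0]])

```text
clock: 6.78
ee_pos: [0.483, 0.3262, 0.2925]
eef_rot: [-2.221, -2.221, 0.003]
contact_force: [-0.0, -0.7, -1.9]
opening: 0.0226
grasp_force: 88.0
```

Run:
```python
from h import *
s=bot.read_state();print(s['ee_pos'],s['contact_force'],s['ft_torque'],s['opening'])
S=eyes.get_image('side');T=eyes.get_image('top')
o=[]
for p,(w,h) in((S,(50,75)),(T,(50,75))):
    u,v=proj(p,(.484,.3265,.25)).astype(int);u=max(u,w);v=max(v,h);o.append(cv2.resize(p['img'][v-h:v+h,u-w:u+w],(400,600),interpolation=2)); print(u-w,v-h)
cv2.imwrite('pics/g4.png',np.hstack(o)[:,:,::-1])
```

```text
[0.48304599 0.32622267 0.29246529] [-0.01838798 -0.66817037 -1.93814311] [0.04068187 0.01580629 0.00110907] 0.022640064152636512
268 22
111 117
```

View pics/g4.png

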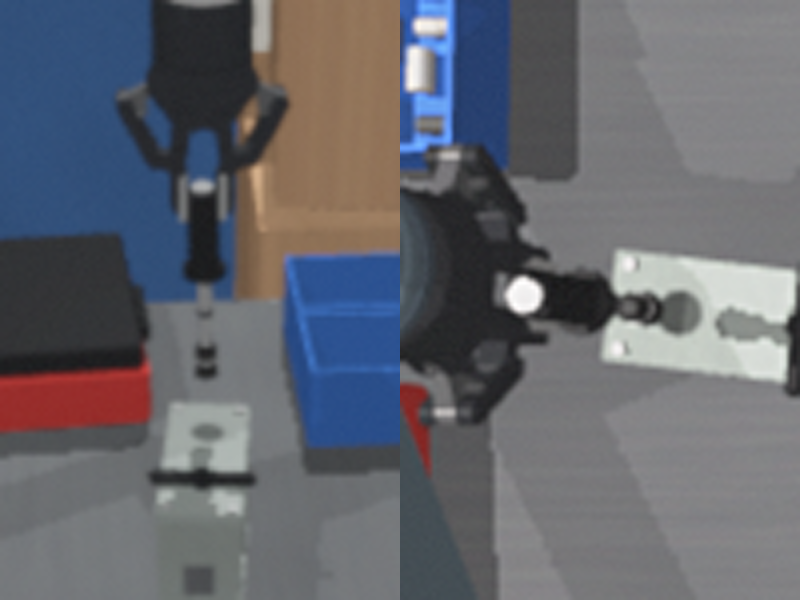

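Run:
```python
from h import *
T=eyes.get_image('top');S=eyes.get_image('side')
def tri(cs,ct):
    us=np.array([cs[0]/4+268,cs[1]/4+22]); ut=np.array([(ct[0]-400)/4+111,ct[1]/4+117])
    P=[p['mtx']@np.c_[p['R'],p['t']] for p in(S,T)]
    X=cv2.triangulatePoints(P[0],P[1],us.reshape(2,1),ut.reshape(2,1)).ravel()
    return (X[:3]/X[3]).round(4),us,ut
for n,a,b in(('hole',(208,432),(681,312)),('button',(203,187),(524,295)),('rim',(206,373),(650,308))):
    X,us,ut=tri(a,b);print(n,X,end=' ')
    if n=='hole':print(ray(S,us,.13),ray(T,ut,.13))
    else: print()
```

```text
hole [0.4861 0.3245 0.1275] [0.48721839 0.32067839 0.13      ] [0.4845811  0.32367319 0.13      ]
button [0.4817 0.3253 0.3499] 
rim [0.4846 0.3222 0.187 ]
```

Call:
servo_tool(deltas=[[-1.5, 0.5, 0, 0, 0, 0], [-4.5, 1.5, 0, 0, 0, 0], [-7.5, 2.6, 0, 0, 0, 0], [-10.5, 3.6, 0, 0, 0, 0], [-13.5, 4.6, 0, 0, 0, 0], [-16.5, 5.7, 0, 0, 0, 0], [-19.5, 6.7, 0, 0, 0, 0], [-22.5, 7.7, 0, 0, 0, 0], [-25.5, 8.8, 0, 0, 0, 0], [-28.5, 9.8, 0, 0, 0, 0], [-31.5, 10.9, 0, 0, 0, 0], [-34, 11.8, 0, 0, 0, 0], [-36, 12.5, 0, 0, 0, 0], [-37.3, 12.8, 0, 0, 0, 0], [-37.3, 12.8, 0, 0, 0, 0], [-37.3, 12.8, 0, 0, 0, 0], [-37.3, 12.8, 0, 0, 0, 0], [-37.3, 12.8, 0, 0, 0, 0]])

```text
clock: 8.48
ee_pos: [0.6114, -0.045, 0.294]
eef_rot: [-2.219, -2.223, -0.001]
contact_force: [0.6, -0.3, -1.2]
opening: 0.0221
grasp_force: 88.0
```

Run:
```python
from h import *
s=bot.read_state();print(s['ee_pos'],s['eef_rot'],s['contact_force'],s['ft_torque'],to((.6115,-.0465,.225),Ro.from_euler('z',90,degrees=True)*DOWNX))
S=eyes.get_image('side');T=eyes.get_image('top')
o=[]
for p in(S,T):
    u,v=proj(p,(.6115,-.0465,.16)).astype(int);o.append(cv2.resize(p['img'][v-50:v+50,u-50:u+50],(400,400),interpolation=2)); print(u-50,v-50, proj(p,(.6115,-.0465,.187))-[u-50,v-50])
cv2.imwrite('pics/g5.png',np.hstack(o)[:,:,::-1])
```

```text
[ 0.61140372 -0.04499202  0.29400939] [-2.21932524e+00 -2.22308822e+00 -6.24152722e-04] [ 0.56824143 -0.33376897 -1.20568612] [ 0.03841818 -0.00811329 -0.03493141] (array([-0.15,  0.01,  6.9 ]), array([ 0.  , -0.03,  0.1 ]))
324 141 [51.37093942 42.94631629]
277 91 [50.70371718 48.00796663]
```

View pics/g5.png

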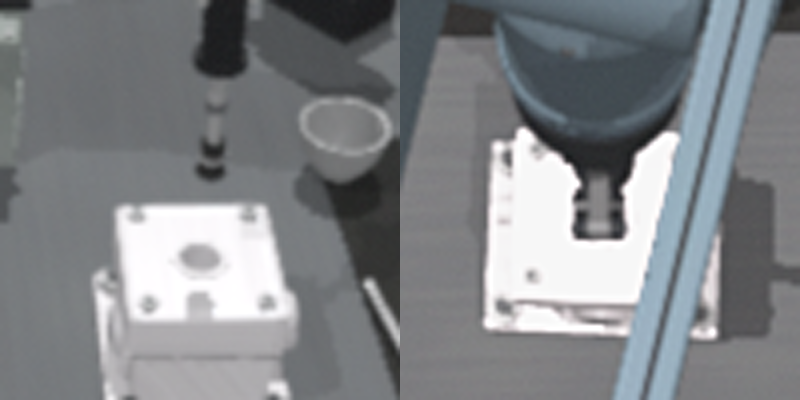

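Call:
servo_tool(deltas=[[-0.1, -0.1, 1, 0, 0, 0], [-0.1, -0.1, 3, 0, 0, 0], [-0.1, -0.1, 5, 0, 0, 0], [-0.1, -0.1, 6.5, 0, 0, 0], [-0.1, -0.1, 7, 0, 0, 0], [-0.1, -0.1, 7.3, 0, 0, 0], [-0.1, -0.1, 7.6, 0, 0, 0], [-0.1, -0.1, 7.9, 0, 0, 0], [-0.1, -0.1, 8.2, 0, 0, 0], [-0.1, -0.1, 8.5, 0, 0, 0], [-0.1, -0.1, 8.8, 0, 0, 0], [-0.1, -0.1, 9.1, 0, 0, 0], [-0.1, -0.1, 9.1, 0, 0, 0], [-0.1, -0.1, 9.1, 0, 0, 0]])

```text
clock: 9.75
ee_pos: [0.6106, -0.0475, 0.2026]
eef_rot: [-2.221, -2.221, 0.0]
contact_force: [-0.6, -0.5, -1.5]
opening: 0.0224
grasp_force: 88.1
```

Call:
servo_tool(deltas=[[0.1, 0, 0.2, 0, 0, 0], [0.1, 0, 0.5, 0, 0, 0], [0.1, 0, 0.8, 0, 0, 0], [0.1, 0, 1.1, 0, 0, 0], [0.1, 0, 1.4, 0, 0, 0], [0.1, 0, 1.7, 0, 0, 0], [0.1, 0, 1.9, 0, 0, 0], [0.1, 0, 1.9, 0, 0, 0], [0.1, 0, 1.9, 0, 0, 0]])

```text
clock: 10.5
ee_pos: [0.6107, -0.0465, 0.1837]
eef_rot: [-2.221, -2.221, 0.0]
contact_force: [0.0, 0.5, -1.2]
opening: 0.0225
grasp_force: 88.1
```

Call:
servo_tool(deltas=[[0, 0, 0.1, 0, 0, 0], [0, 0, 0.2, 0, 0, 0], [0, 0, 0.3, 0, 0, 0], [0, 0, 0.4, 0, 0, 0], [0, 0, 0.5, 0, 0, 0], [0, 0, 0.5, 0, 0, 0], [0, 0, 0.5, 0, 0, 0]])

```text
clock: 11.08
ee_pos: [0.6107, -0.0465, 0.1787]
eef_rot: [-2.221, -2.221, 0.0]
contact_force: [-0.2, -0.7, -2.5]
opening: 0.0225
grasp_force: 88.1
```

Call:
servo_tool(deltas=[[0, 0, 0.1, 0, 0, 0], [0, 0, 0.2, 0, 0, 0], [0, 0, 0.3, 0, 0, 0], [0, 0, 0.4, 0, 0, 0], [0, 0, 0.5, 0, 0, 0], [0, 0, 0.5, 0, 0, 0], [0, 0, 0.5, 0, 0, 0]])

```text
clock: 11.67
ee_pos: [0.6107, -0.0465, 0.1737]
eef_rot: [-2.221, -2.221, 0.0]
contact_force: [-0.5, -0.2, -1.2]
opening: 0.0225
grasp_force: 88.1
```

Call:
servo_tool(deltas=[[0, 0, 0.1, 0, 0, 0], [0, 0, 0.2, 0, 0, 0], [0, 0, 0.2, 0, 0, 0], [0, 0, 0.2, 0, 0, 0]])

```text
clock: 12.0
ee_pos: [0.6107, -0.0465, 0.1717]
eef_rot: [-2.221, -2.221, 0.0]
contact_force: [-0.6, 0.2, -1.3]
opening: 0.0221
grasp_force: 88.1
```

Call:
servo_tool(deltas=[[0, 0, 0.1, 0, 0, 0], [0, 0, 0.2, 0, 0, 0], [0, 0, 0.2, 0, 0, 0], [0, 0, 0.2, 0, 0, 0]])

```text
clock: 12.33
ee_pos: [0.6107, -0.0465, 0.1697]
eef_rot: [-2.221, -2.221, 0.0]
contact_force: [-0.4, -0.0, -1.8]
opening: 0.0227
grasp_force: 88.1
```

Call:
servo_tool(deltas=[[0, 0, 0.1, 0, 0, 0], [0, 0, 0.1, 0, 0, 0], [0, 0, 0.1, 0, 0, 0]])

```text
clock: 12.58
ee_pos: [0.6107, -0.0465, 0.1688]
eef_rot: [-2.221, -2.221, 0.0]
contact_force: [0.3, -0.4, -1.5]
opening: 0.0222
grasp_force: 88.1
```

Call:
servo_tool(deltas=[[0, 0, 0.1, 0, 0, 0], [0, 0, 0.1, 0, 0, 0], [0, 0, 0.1, 0, 0, 0]])

```text
clock: 12.83
ee_pos: [0.6107, -0.0465, 0.1678]
eef_rot: [-2.221, -2.221, 0.0]
contact_force: [-0.2, -0.8, -2.0]
opening: 0.0225
grasp_force: 88.1
```

Call:
servo_tool(deltas=[[0, 0, 0.1, 0, 0, 0], [0, 0, 0.1, 0, 0, 0], [0, 0, 0.1, 0, 0, 0]])

```text
clock: 13.08
ee_pos: [0.6108, -0.0466, 0.1669]
eef_rot: [2.221, 2.221, 0.0]
contact_force: [-0.2, 0.3, -1.6]
opening: 0.0225
grasp_force: 88.1
```

Call:
servo_tool(deltas=[[0, 0, 0.1, 0, 0, 0], [0, 0, 0.1, 0, 0, 0], [0, 0, 0.1, 0, 0, 0]])

```text
clock: 13.33
ee_pos: [0.6108, -0.0466, 0.1658]
eef_rot: [2.221, 2.221, 0.0]
contact_force: [0.1, -0.8, -1.1]
opening: 0.0225
grasp_force: 88.2
```

Call:
servo_tool(deltas=[[0, 0, 0.1, 0, 0, 0], [0, 0, 0.1, 0, 0, 0], [0, 0, 0.1, 0, 0, 0]])

```text
clock: 13.58
ee_pos: [0.6108, -0.0466, 0.1648]
eef_rot: [2.221, 2.221, 0.0]
contact_force: [-0.5, 0.5, 0.1]
opening: 0.0224
grasp_force: 88.3
```

Call:
servo_tool(deltas=[[0, 0, 0.1, 0, 0, 0], [0, 0, 0.1, 0, 0, 0], [0, 0, 0.1, 0, 0, 0]])

```text
clock: 13.83
ee_pos: [0.6106, -0.0465, 0.1637]
eef_rot: [-2.221, -2.221, 0.0]
contact_force: [-0.2, 0.6, -1.5]
opening: 0.0224
grasp_force: 88.2
```

Call:
servo_tool(deltas=[[0, 0, 0.1, 0, 0, 0], [0, 0, 0.1, 0, 0, 0], [0, 0, 0.1, 0, 0, 0]])

```text
clock: 14.08
ee_pos: [0.6105, -0.0465, 0.1626]
eef_rot: [-2.221, -2.221, 0.0]
contact_force: [0.2, 0.5, -0.6]
opening: 0.0225
grasp_force: 88.2
```

Call:
servo_tool(deltas=[[0, 0, 0.05, 0, 0, 0], [0, 0, 0.05, 0, 0, 0], [0, 0, 0.05, 0, 0, 0]])

```text
clock: 14.33
ee_pos: [0.6106, -0.0465, 0.1621]
eef_rot: [-2.221, -2.221, 0.0]
contact_force: [0.3, 0.2, -1.9]
opening: 0.0223
grasp_force: 88.2
```

Call:
servo_tool(deltas=[[0, 0, 0.05, 0, 0, 0], [0, 0, 0.05, 0, 0, 0], [0, 0, 0.05, 0, 0, 0]])

```text
clock: 14.58
ee_pos: [0.6107, -0.0465, 0.1617]
eef_rot: [-2.221, -2.221, 0.0]
contact_force: [-0.8, -0.4, -1.0]
opening: 0.0225
grasp_force: 88.2
```

Call:
servo_tool(deltas=[[0, 0, 0.05, 0, 0, 0], [0, 0, 0.05, 0, 0, 0], [0, 0, 0.05, 0, 0, 0]])

```text
clock: 14.83
ee_pos: [0.6107, -0.0465, 0.1612]
eef_rot: [-2.221, -2.221, 0.0]
contact_force: [0.8, -1.1, -2.1]
opening: 0.0223
grasp_force: 88.2
```

Call:
servo_tool(deltas=[[0, 0, 0.05, 0, 0, 0], [0, 0, 0.1, 0, 0, 0], [0, 0, 0.1, 0, 0, 0]])

```text
clock: 15.08
ee_pos: [0.6106, -0.0465, 0.1602]
eef_rot: [-2.221, -2.221, 0.0]
contact_force: [-0.2, 0.5, -2.4]
opening: 0.0224
grasp_force: 88.2
```

Call:
servo_tool(deltas=[[0, 0, 0.05, 0, 0, 0], [0, 0, 0.05, 0, 0, 0], [0, 0, 0.05, 0, 0, 0]])

```text
clock: 15.33
ee_pos: [0.6107, -0.0465, 0.1597]
eef_rot: [-2.221, -2.221, 0.0]
contact_force: [0.3, -0.4, -1.9]
opening: 0.0222
grasp_force: 88.2
```

Call:
servo_tool(deltas=[[0, 0, 0.1, 0, 0, 0], [0, 0, 0.1, 0, 0, 0]])

```text
clock: 15.5
ee_pos: [0.6106, -0.0465, 0.1586]
eef_rot: [-2.221, -2.221, 0.0]
contact_force: [0.7, -0.4, -1.9]
opening: 0.0222
grasp_force: 88.2
```

Call:
servo_tool(deltas=[[0, 0, 0.1, 0, 0, 0], [0, 0, 0.1, 0, 0, 0]])

```text
clock: 15.67
ee_pos: [0.6111, -0.0466, 0.1581]
eef_rot: [2.221, 2.221, 0.001]
contact_force: [-0.0, 1.0, -0.2]
opening: 0.0222
grasp_force: 88.5
```

Call:
servo_tool(deltas=[[0, 0, 0.0, 0, 0, 0], [0, 0, 0.05, 0, 0, 0], [0, 0, 0.05, 0, 0, 0]])

```text
clock: 15.92
ee_pos: [0.6113, -0.0467, 0.158]
eef_rot: [2.22, 2.22, 0.001]
contact_force: [1.2, -0.3, 2.8]
opening: 0.0226
grasp_force: 88.7
```

Call:
servo_tool(deltas=[[0, 0, 0.05, 0, 0, 0], [0, 0, 0.05, 0, 0, 0]])

```text
clock: 16.08
ee_pos: [0.6114, -0.0467, 0.1578]
eef_rot: [2.22, 2.22, 0.002]
contact_force: [0.1, 0.3, 5.4]
opening: 0.0224
grasp_force: 89.1
```

Call:
servo_tool(deltas=[[0, 0, 0.04, 0, 0, 0], [0, 0, 0.04, 0, 0, 0]])

```text
clock: 16.25
ee_pos: [0.6115, -0.0468, 0.1577]
eef_rot: [2.22, 2.22, 0.002]
contact_force: [0.8, 0.8, 6.8]
opening: 0.0223
grasp_force: 89.4
```

Call:
servo_tool(deltas=[[0, 0, 0.04, 0, 0, 0], [0, 0, 0.04, 0, 0, 0]])

```text
clock: 16.42
ee_pos: [0.6116, -0.0468, 0.1576]
eef_rot: [2.22, 2.22, 0.002]
contact_force: [0.1, -0.7, 8.4]
opening: 0.0222
grasp_force: 89.5
```

Call:
servo_tool(deltas=[[0, 0, -0.2, 0, 0, 0], [0, 0, -0.5, 0, 0, 0], [0, 0, -1, 0, 0, 0], [0, 0, -2, 0, 0, 0], [0, 0, -3.2, 0, 0, 0], [0, 0, -4.4, 0, 0, 0], [0, 0, -5.6, 0, 0, 0], [0, 0, -6.8, 0, 0, 0], [0, 0, -8, 0, 0, 0], [0, 0, -9.2, 0, 0, 0], [0, 0, -10.4, 0, 0, 0], [0, 0, -11.6, 0, 0, 0], [0, 0, -12.8, 0, 0, 0], [0, 0, -13.6, 0, 0, 0], [0, 0, -14, 0, 0, 0], [0, 0, -14, 0, 0, 0], [0, 0, -14, 0, 0, 0], [0, 0, -14, 0, 0, 0]])

```text
clock: 17.92
ee_pos: [0.6103, -0.0464, 0.2951]
eef_rot: [-2.22, -2.221, 0.001]
contact_force: [0.8, 0.6, -2.6]
opening: 0.0225
grasp_force: 88.2
```

Run:
```python
from h import *
s=bot.read_state();print(s['ee_pos'],s['contact_force'],s['ft_torque'])
S=eyes.get_image('side');T=eyes.get_image('top')
for n,p in(('S',S),('T',T)):
    for q in('plug','picker'): print(n,q,[(np.round(d['at'],3).tolist(),round(float(d['p']),2)) for d in recognise(q,p)][:5])
u,v=proj(S,(.6115,-.0465,.18)).astype(int);a=cv2.resize(S['img'][v-50:v+50,u-50:u+50],(500,500),interpolation=2); print(u-50,v-50)
cv2.imwrite('pics/g6.png',a[:,:,::-1])
```

```text
[ 0.61032703 -0.04643434  0.29510763] [ 0.79656458  0.62863458 -2.60145018] [-0.04402574  0.01855839 -0.03397743]
S plug [([0.609, -0.053, 0.17], 0.52)]
S picker [([0.61, -0.062, 0.302], 0.6)]
T plug []
T picker []
325 135
```

View pics/g6.png

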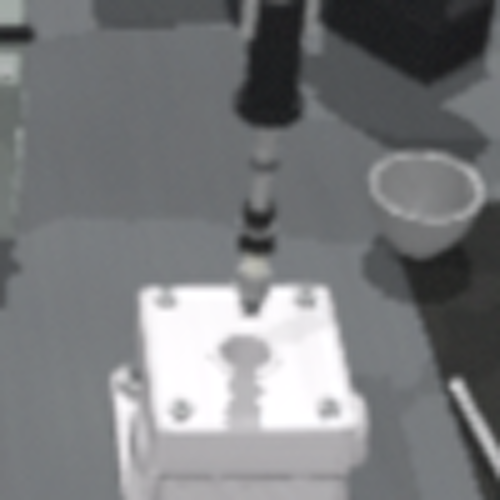

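The plug hangs upright below the boot, electrode at crop (250,310), with the empty well at (245,350). Now to the tray.

Run:
```python
from h import *
S=eyes.get_image('side'); o=np.array([325,135])
x,y=.6103,-.0464
for n,z,c in(('collar',.282,(268,118)),('rim',.194,(256,248)),('electrode',.1375,(250,312))):
    print(n,(proj(S,(x,y,z))-o)*5,c)
print(to((.5275,-.3295,.2951),Ro.from_euler('z',90,degrees=True)*DOWNX))
```

```text
collar [266.092667   102.53870886] (268, 118)
rim [250.78774366 234.77201114] (256, 248)
electrode [241.76222276 312.75178323] (250, 312)
(array([-28.3 ,  -8.32,   0.07]), array([-0.03, -0.01,  0.  ]))
```

Call:
servo_tool(deltas=[[-1.5, -0.4, 0, 0.2, 0, 0], [-4, -1.2, 0, 0.5, 0, 0], [-7, -2, 0, 0.8, 0, 0], [-10, -2.9, 0, 1.1, 0, 0], [-13, -3.8, 0, 1.1, 0, 0], [-16, -4.7, 0, 1.1, 0, 0], [-19, -5.6, 0, 1.1, 0, 0], [-22, -6.5, 0, 1.1, 0, 0], [-25, -7.3, 0, 1.1, 0, 0], [-27, -7.9, 0, 1.1, 0, 0], [-28.3, -8.3, 0, 1.1, 0, 0], [-28.3, -8.3, 0, 1.1, 0, 0], [-28.3, -8.3, 2, 1.1, 0, 0], [-28.3, -8.3, 4, 1.1, 0, 0], [-28.3, -8.3, 6, 1.1, 0, 0], [-28.3, -8.3, 7.5, 1.1, 0, 0], [-28.3, -8.3, 8, 1.1, 0, 0], [-28.3, -8.3, 8, 1.1, 0, 0], [-28.3, -8.3, 8, 1.1, 0, 0]])

```text
clock: 19.85
ee_pos: [0.5283, -0.3289, 0.2167]
eef_rot: [-2.211, -2.213, 0.021]
contact_force: [0.1, 0.3, -1.3]
opening: 0.0224
grasp_force: 88.0
```

Run:
```python
from h import *
s=bot.read_state();print(s['ee_pos'],s['contact_force'],Ro.from_rotvec(s['eef_rot']).as_matrix()[:,2].round(3))
x,y,z=s['ee_pos']
S=eyes.get_image('side');T=eyes.get_image('top')
for n,p,f in(('S',S,'side0'),('T',T,'top0')):
    ref=cv2.imread(f'pics/{f}.png')[:,:,::-1]
    d=np.abs(p['img'].astype(int)-ref).max(2)
    P=[proj(p,(x,y,q)) for q in(z-.013,z-.10,z-.1575)]
    print(n,'pred collar,rim,electrode',[q.round(1).tolist() for q in P])
    c=P[2].astype(int)
    print('hole px',proj(p,(.5275,-.3295,.026)).round(1)); cv2.imwrite(f'pics/t_{n}.png',p['img'][:,:,::-1])
    u0,v0=c[0]-14,c[1]-34
    for v in range(v0,v0+56,2): print(v,u0,''.join('#' if q>60 else '+' if q>25 else '.' for q in d[v,u0:u0+32]),' '.join('%3d'%q for q in p['img'][v,u0+4:u0+24].mean(1)))
```

```text
[ 0.52834837 -0.3289101   0.21672423] [ 0.13858713  0.34475838 -1.30562626] [-0.019 -0.    -1.   ]
S pred collar,rim,electrode [[360.3, 262.8], [357.8, 287.1], [356.4, 301.6]]
hole px [355.2 309.7]
267 342 ............+############+...... 125 126 127 126 127 126 123 108  78  50  37  35  35  34  36  33  34  33  33  34
269 342 ...............++#####++........ 125 125 126 126 126 125 125 123 122 113  96  78  57  47  40  38  37  44  54  75
271 342 ................................ 125 125 126 125 125 125 124 123 123 124 125 126 124 122 115 114 115 117 121 125
273 342 ................................ 126 124 125 125 125 125 124 123 123 122 111 114 128 132 131 123 107 112 122 124
275 342 ...............+#+.............. 125 125 123 124 124 124 123 123 122 123 122 106  94  95  97  90  92 112 122 124
277 342 .................+.............. 125 125 124 124 125 124 122 122 123 140 173 162 130 119 111 113 121 124 123 124
279 342 ................++.............. 157 168 166 165 160 155 154 153 149 166 178 158 136 132 125 120 125 127 126 125
281 342 ..............+++###+........... 229 225 180 19
[... 5272 characters left out ...]
############### 250 249 251 255 241 117  89  95  99  98  99  99  97  97 110 143 165 168 167 167
189 419 .....+.######################### 188 223 229 167  95  92  97  99  99 100  98  94 104 132 160 170 168 167 168 169
191 419 ...........+...+..+##########++# 108  89  94  96  98 100  98  97  98  97 101 122 152 168 170 166 167 169 163 132
193 419 ....+++++++++.+#######..####++.+  99  98  99 100 100  98  97  96  97 112 144 166 170 169 168 168 166 144 103  96
195 419 ...++++++++.++#####+.+.######+..  99 100 100  99  99  98  94 106 138 160 169 168 167 168 169 159 122  91 124 162
197 419 .++...+.+..+######+..+#####+....  99 100  98  98  96 102 123 151 168 169 169 167 169 162 131  96 113 153 169 169
```

Call:
servo_tool(deltas=[[-0.05, -0.05, 0.5, 0, 0, 0], [-0.06, -0.05, 1, 0, 0, 0], [-0.06, -0.05, 1.5, 0, 0, 0], [-0.06, -0.05, 2, 0, 0, 0], [-0.06, -0.05, 2.4, 0, 0, 0], [-0.06, -0.05, 2.7, 0, 0, 0], [-0.06, -0.05, 2.9, 0, 0, 0], [-0.06, -0.05, 2.9, 0, 0, 0], [-0.06, -0.05, 2.9, 0, 0, 0]])

```text
clock: 20.7
ee_pos: [0.5267, -0.3302, 0.187]
eef_rot: [-2.212, -2.212, 0.021]
contact_force: [0.1, 0.0, -1.9]
opening: 0.0227
grasp_force: 88.2
```

Call:
servo_tool(deltas=[[0, 0, 0.1, 0, 0, 0], [0, 0, 0.2, 0, 0, 0], [0, 0, 0.3, 0, 0, 0], [0, 0, 0.3, 0, 0, 0]])

```text
clock: 21.03
ee_pos: [0.5266, -0.33, 0.1839]
eef_rot: [-2.212, -2.212, 0.021]
contact_force: [-0.2, -0.3, -1.7]
opening: 0.0222
grasp_force: 88.2
```

Call:
servo_tool(deltas=[[0.02, 0.06, 0, 0, 0, 0], [0.04, 0.13, 0, 0, 0, 0], [0.04, 0.13, 0, 0, 0, 0], [0.04, 0.13, 0, 0, 0, 0]])

```text
clock: 21.37
ee_pos: [0.528, -0.3297, 0.1841]
eef_rot: [-2.212, -2.212, 0.021]
contact_force: [-0.3, -0.3, -1.3]
opening: 0.0223
grasp_force: 88.2
```

Run:
```python
from h import *
s=bot.read_state();print(s['ee_pos'],s['contact_force']);x,y,z=s['ee_pos']
p=eyes.get_image('side'); ref=cv2.imread('pics/side0.png')
for nm,q in(('rim',z-.1036),('hex',z-.1266),('flange',z-.1346),('tip',z-.1576)): print(nm,round(q,3),proj(p,(x,y,q)).round(1), 'front', proj(p,(x,y-.0105,q)).round(1))
print('hole S-frame',proj(p,(.5283,-.33,.026)).round(1))
for v in range(290,322): print(v,' '.join('%3d'%q for q in p['img'][v,344:370].mean(1)),'|',' '.join('%3d'%q for q in ref[v,348:364].mean(1)))
```

```text
[ 0.52802677 -0.32973972  0.18407078] [-0.25580938 -0.25322027 -1.29770615]
rim 0.08 [356.8 296.6] front [357.4 300.4]
hex 0.057 [356.2 302.3] front [356.8 306. ]
flange 0.049 [356.  304.2] front [356.6 307.9]
tip 0.026 [355.5 309.6] front [356.1 313.4]
hole S-frame [355.6 309.8]
290 120 177 242 255 255 255 255 255 255 228 154  89 109 130 128 115 124 220 254 255 255 255 255 233 172 119 | 255 255 255 255 250 213 159 179 178 165 194 194 214 243 253 252
291 120 181 243 255 255 255 255 255 255 242 186  99 102 125 127 108 104 191 247 255 255 255 255 230 170 119 | 255 255 255 255 253 228 188 173 172 168 171 177 227 251 254 253
292 122 193 246 255 255 255 255 255 255 254 211 103  75 102 109  89  99 199 249 255 255 255 253 225 164 118 | 255 255 255 255 254 247 214 170 166 168 170 196 236 253 254 253
293 121 203 250 255 255 255 255 255 255 253 207  94  43  51  54  48  90 198 247 255 255 254 249 223 163 117 | 255 255 255 255 255 249 219 174 166 168 179 224 248 254 254 253
294 122 205 251 255 255 255 255 255 255 246 192  89  38  38  41  38  94 203 245 254 253 251 251 227 167 117 | 255 255 255 2
[... 4048 characters left out ...]
 254
318 235 255 255 255 255 255 255 243 203 173 175 181 182 173 173 235 255 255 255 254 254 254 255 226 155 115 | 253 252 252 251 244 225 191 168 168 170 199 238 254 255 254 253
319 237 255 255 255 255 255 255 251 209 160 170 182 180 170 164 228 254 255 255 254 254 255 255 227 156 115 | 253 252 252 249 226 194 175 167 168 167 187 233 253 255 254 253
320 237 255 255 255 255 255 255 232 172 149 170 180 179 168 164 219 250 255 255 255 255 255 255 228 156 116 | 252 252 251 244 213 180 170 166 168 167 187 226 250 255 255 253
321 236 255 255 255 255 255 255 226 158 141 160 171 171 161 155 200 243 255 255 255 255 255 255 228 156 114 | 252 252 250 231 189 175 170 158 159 161 177 209 242 254 254 253
```

Call:
servo_tool(deltas=[[0, 0.0, 0.2, 0, 0, 0], [0, 0.01, 0.4, 0, 0, 0], [0, 0.01, 0.6, 0, 0, 0], [0, 0.01, 0.6, 0, 0, 0]])

```text
clock: 21.75
ee_pos: [0.5288, -0.33, 0.1791]
eef_rot: [-2.214, -2.214, 0.02]
contact_force: [0.6, 0.6, 3.8]
opening: 0.0224
grasp_force: 89.2
```

Call:
servo_tool(deltas=[[0, 0, 0.1, 0, 0, 0], [0, 0, 0.2, 0, 0, 0], [0, 0, 0.2, 0, 0, 0]])

```text
clock: 22.0
ee_pos: [0.5296, -0.3305, 0.1786]
eef_rot: [-2.216, -2.216, 0.019]
contact_force: [1.1, 1.6, 8.3]
opening: 0.0227
grasp_force: 89.7
```

Run:
```python
from h import *
F=[];M=[]
for i in range(6):
    p=eyes.get_image('side');s=bot.read_state();F.append(s['contact_force']);M.append(s['ft_torque'])
print(np.mean(F,0).round(2),np.mean(M,0).round(4),np.std(M,0).round(4))
x,y,z=s['ee_pos'];print(s['ee_pos'])
for nm,q in(('rim',z-.1036),('flange top',z-.1326),('flange',z-.1366)): print(nm,round(q,3),proj(p,(x,y,q)).round(1), 'front', proj(p,(x,y-.0105,q)).round(1))
for v in range(294,318): print(v,' '.join('%3d'%q for q in p['img'][v,346:368].mean(1)))
```

```text
[0.97 1.62 9.17] [ 0.3473 -0.2819 -0.0063] [0.0277 0.0244 0.0283]
[ 0.52957479 -0.3304663   0.17867005]
rim 0.075 [357.4 298.2] front [358.  301.9]
flange top 0.046 [356.6 305.2] front [357.2 309. ]
flange 0.042 [356.5 306.2] front [357.1 309.9]
294 251 255 255 255 255 255 255 254 228 159  72  62  76  77  64 112 221 252 253 251 251 227
295 251 255 255 255 255 255 255 243 207 140  61  40  40  45  43 105 216 249 253 254 255 236
296 252 255 255 255 255 255 252 225 176 112  61  43  39  39  41 108 213 248 254 255 255 237
297 254 255 255 255 255 255 247 203 137 104  89  68  56  60  61 120 216 251 255 255 255 237
298 255 255 255 255 255 255 238 178  97  94 108 102  96  98  90 123 224 254 255 255 255 236
299 255 255 255 255 255 255 231 158  77  61  86 105 111 108  87 104 207 252 255 255 255 235
300 255 255 255 255 255 255 228 155  90  48  45  54  53  50  48 109 216 254 255 255 255 234
301 255 255 255 255 255 255 229 170 124  82  58  47  42  54  89 165 238 255 255 255 254 229
302 255 255 255 255 255 255 243 205 166 140 118  94  86 124 185 228 253 255 255 253 251 227
303 255 255 255 255 255 25
[... 653 characters left out ...]
 137 140 143 140 131 158 232 255 255 255 255 255 255 225
311 255 255 255 255 255 252 204 122 128 147 154 148 123 146 230 255 255 255 255 255 255 225
312 255 255 255 255 255 255 217 134 130 151 151 140 119 169 236 255 255 255 255 255 255 225
313 255 255 255 255 255 252 214 158 156 160 151 145 145 213 251 255 255 255 255 255 255 225
314 255 255 255 255 255 235 195 176 169 174 173 172 179 237 255 255 255 255 255 255 255 223
315 255 255 255 255 255 232 192 186 183 185 187 186 189 241 255 255 255 255 255 255 255 218
316 255 255 255 255 255 233 194 187 187 186 186 182 189 240 255 255 255 255 255 255 253 217
317 255 255 255 255 255 244 210 187 182 182 183 178 180 227 254 255 255 255 254 254 254 221
```

Call:
servo_tool(deltas=[[0, 0, -0.2, 0, 0, 0], [0, 0, -0.7, 0, 0, 0], [0, 0, -0.7, 0, 0, 0], [0, 0, -0.7, 0, 0, 0]])

```text
clock: 22.63
ee_pos: [0.5279, -0.3297, 0.1827]
eef_rot: [-2.211, -2.212, 0.022]
contact_force: [-0.1, 0.2, -2.1]
opening: 0.0225
grasp_force: 88.3
```

Run:
```python
from h import *
F=[];M=[]
for i in range(6):
    p=eyes.get_image('side');s=bot.read_state();F.append(s['contact_force']);M.append(s['ft_torque'])
print(np.mean(F,0).round(2),np.mean(M,0).round(4),s['ee_pos'])
for v in range(294,318): print(v,' '.join('%3d'%q for q in p['img'][v,346:368].mean(1)))
```

```text
[-0.31  0.15 -1.74] [ 0.0086 -0.0135 -0.0063] [ 0.52783225 -0.32963821  0.18254213]
294 251 255 255 255 255 255 255 236 169  72  40  43  44  42 109 218 251 255 253 251 251 227
295 251 255 255 255 255 255 255 230 164  73  41  39  39  49 115 215 249 254 253 254 255 235
296 252 255 255 255 255 255 251 205 129  86  69  59  62  78 123 214 248 254 255 255 255 237
297 254 255 255 255 255 255 240 179  99  97  98  95  95 103 126 217 252 255 255 255 255 237
298 255 255 255 255 255 255 227 141  62  69  88 101  98  82 101 204 250 255 255 255 255 236
299 255 255 255 255 255 255 223 130  57  41  47  50  48  48 100 205 251 255 255 255 255 232
300 255 255 255 255 255 255 227 151  94  60  50  46  48  87 159 224 254 255 255 255 254 228
301 255 255 255 255 255 255 228 173 147 121 105  91 105 180 227 252 255 255 254 253 251 228
302 255 255 255 255 255 255 232 191 180 170 161 145 158 232 255 255 255 255 254 253 251 227
303 255 255 255 255 255 255 228 180 174 182 180 169 167 228 255 255 255 255 254 253 251 224
304 255 255 255 255 255 248 206 156 163 175 176 165 153 200 247 255 255 255 254 253 251 215
305 
[... 491 characters left out ...]
 119 132 143 139 118 167 236 255 255 255 255 255 255 225
311 255 255 255 255 255 251 202 116 101 134 153 148 117 146 231 255 255 255 255 255 255 225
312 255 255 255 255 255 251 203 126 121 145 151 141 123 174 239 255 255 255 255 255 255 225
313 255 255 255 255 255 234 181 140 143 155 151 147 161 221 253 255 255 255 255 255 255 225
314 255 255 255 255 253 223 188 174 164 170 173 175 196 243 255 255 255 255 255 255 255 223
315 255 255 255 255 247 212 188 185 183 184 188 186 194 243 255 255 255 255 255 255 255 219
316 255 255 255 255 255 230 192 187 186 186 186 183 197 244 255 255 255 255 255 255 253 217
317 255 255 255 255 255 233 194 184 182 182 182 179 193 242 255 255 255 255 254 254 254 220
```

Call:
servo_tool(deltas=[[0.08, 0.02, 0, 0, 0, 0], [0.15, 0.04, 0, 0, 0, 0], [0.15, 0.04, 0.2, 0, 0, 0], [0.15, 0.04, 0.4, 0, 0, 0], [0.15, 0.05, 0.5, 0, 0, 0], [0.15, 0.05, 0.5, 0, 0, 0]])

```text
clock: 23.43
ee_pos: [0.5282, -0.3281, 0.1775]
eef_rot: [-2.211, -2.211, 0.021]
contact_force: [-0.1, 0.4, -1.9]
opening: 0.0225
grasp_force: 88.3
```

Call:
servo_tool(deltas=[[0, 0, 0.1, 0, 0, 0], [0, 0.01, 0.2, 0, 0, 0], [0, 0.01, 0.3, 0, 0, 0], [0, 0.01, 0.3, 0, 0, 0]])

```text
clock: 23.77
ee_pos: [0.5284, -0.3282, 0.1747]
eef_rot: [-2.211, -2.212, 0.021]
contact_force: [-0.8, -0.6, -2.0]
opening: 0.0226
grasp_force: 88.3
```

Call:
servo_tool(deltas=[[0, 0, 0.1, 0, 0, 0], [0, 0, 0.1, 0, 0, 0], [0, 0, 0.1, 0, 0, 0]])

```text
clock: 24.02
ee_pos: [0.5284, -0.3282, 0.174]
eef_rot: [-2.212, -2.212, 0.021]
contact_force: [0.3, 0.2, -1.9]
opening: 0.0223
grasp_force: 88.3
```

Call:
servo_tool(deltas=[[0, 0, 0.1, 0, 0, 0], [0, 0, 0.1, 0, 0, 0], [0, 0, 0.1, 0, 0, 0]])

```text
clock: 24.27
ee_pos: [0.5284, -0.3283, 0.173]
eef_rot: [-2.212, -2.212, 0.021]
contact_force: [-0.4, -0.3, -1.5]
opening: 0.0226
grasp_force: 88.3
```

Call:
servo_tool(deltas=[[0, 0, 0.1, 0, 0, 0], [0, 0, 0.1, 0, 0, 0], [0, 0, 0.1, 0, 0, 0]])

```text
clock: 24.52
ee_pos: [0.5285, -0.3283, 0.1721]
eef_rot: [-2.212, -2.212, 0.021]
contact_force: [0.5, 0.6, -0.2]
opening: 0.0223
grasp_force: 88.3
```

Call:
servo_tool(deltas=[[0, 0, 0.1, 0, 0, 0], [0, 0, 0.1, 0, 0, 0], [0, 0, 0.1, 0, 0, 0]])

```text
clock: 24.77
ee_pos: [0.5285, -0.3284, 0.1712]
eef_rot: [-2.212, -2.212, 0.021]
contact_force: [0.1, -0.4, -0.4]
opening: 0.0222
grasp_force: 88.5
```

Call:
servo_tool(deltas=[[0, 0, 0.1, 0, 0, 0], [0, 0, 0.1, 0, 0, 0], [0, 0, 0.1, 0, 0, 0]])

```text
clock: 25.02
ee_pos: [0.5286, -0.3284, 0.1704]
eef_rot: [-2.212, -2.212, 0.021]
contact_force: [0.5, 0.5, 2.5]
opening: 0.0224
grasp_force: 88.8
```

Call:
servo_tool(deltas=[[0, 0, 0.1, 0, 0, 0], [0, 0, 0.1, 0, 0, 0], [0, 0, 0.1, 0, 0, 0]])

```text
clock: 25.27
ee_pos: [0.5281, -0.3281, 0.1687]
eef_rot: [-2.211, -2.211, 0.021]
contact_force: [0.4, 0.5, 1.1]
opening: 0.0226
grasp_force: 88.5
```

Call:
servo_tool(deltas=[[0, 0, 0.1, 0, 0, 0], [0, 0, 0.1, 0, 0, 0], [0, 0, 0.1, 0, 0, 0]])

```text
clock: 25.52
ee_pos: [0.5281, -0.328, 0.1675]
eef_rot: [-2.211, -2.211, 0.021]
contact_force: [0.2, -1.3, 0.5]
opening: 0.0228
grasp_force: 88.3
```

Call:
servo_tool(deltas=[[0, 0, 0.1, 0, 0, 0], [0, 0, 0.1, 0, 0, 0], [0, 0, 0.1, 0, 0, 0]])

```text
clock: 25.77
ee_pos: [0.5279, -0.3278, 0.1661]
eef_rot: [-2.21, -2.211, 0.021]
contact_force: [0.7, -0.7, -1.8]
opening: 0.0228
grasp_force: 87.9
```

Call:
servo_tool(deltas=[[0, 0, 0.1, 0, 0, 0], [0, 0, 0.1, 0, 0, 0], [0, 0, 0.1, 0, 0, 0]])

```text
clock: 26.02
ee_pos: [0.5281, -0.3281, 0.1657]
eef_rot: [-2.211, -2.211, 0.021]
contact_force: [0.3, -0.6, -3.5]
opening: 0.0223
grasp_force: 88.2
```

Call:
servo_tool(deltas=[[0, 0, 0.1, 0, 0, 0], [0, 0, 0.1, 0, 0, 0], [0, 0, 0.1, 0, 0, 0]])

```text
clock: 26.27
ee_pos: [0.5282, -0.3282, 0.1649]
eef_rot: [-2.212, -2.212, 0.021]
contact_force: [0.3, -0.2, -2.0]
opening: 0.0223
grasp_force: 88.2
```

Call:
servo_tool(deltas=[[0, 0, 0.1, 0, 0, 0], [0, 0, 0.1, 0, 0, 0], [0, 0, 0.1, 0, 0, 0]])

```text
clock: 26.52
ee_pos: [0.5284, -0.3283, 0.1642]
eef_rot: [-2.212, -2.212, 0.021]
contact_force: [-0.7, -0.1, -0.8]
opening: 0.0225
grasp_force: 88.4
```

Call:
servo_tool(deltas=[[0, 0, 0.1, 0, 0, 0], [0, 0, 0.1, 0, 0, 0], [0, 0, 0.1, 0, 0, 0]])

```text
clock: 26.77
ee_pos: [0.5284, -0.3285, 0.1633]
eef_rot: [-2.212, -2.212, 0.022]
contact_force: [0.3, -0.4, 0.5]
opening: 0.0224
grasp_force: 88.4
```

Call:
servo_tool(deltas=[[0, 0, 0.05, 0, 0, 0], [0, 0, 0.1, 0, 0, 0], [0, 0, 0.1, 0, 0, 0]])

```text
clock: 27.02
ee_pos: [0.5286, -0.3288, 0.163]
eef_rot: [-2.213, -2.213, 0.022]
contact_force: [-1.6, -0.9, 5.2]
opening: 0.0225
grasp_force: 89.2
```

Run:
```python
from h import *
F=[]
for i in range(4):
    p=eyes.get_image('side');s=bot.read_state();F.append(s['contact_force'])
print(np.mean(F,0).round(2),s['ee_pos'])
x,y,z=s['ee_pos']
for zz in(.022+.004,.026+.004,.034): print('flange underside',zz-.004,proj(p,(x,y,zz-.004)).round(1),'front',proj(p,(x,y-.0105,zz-.004)).round(1))
print('rim front',proj(p,(x,y-.011,z-.1036)).round(1))
for v in range(296,324): print(v,' '.join('%3d'%q for q in p['img'][v,346:366].mean(1)))
print([(np.round(d['at'],3).tolist(),round(float(d['p']),2)) for d in recognise('plug',p)][:6])
```

```text
[-0.36 -0.12  5.  ] [ 0.5285917  -0.32875519  0.16298936]
flange underside 0.022 [355.5 310.3] front [356.1 314. ]
flange underside 0.026 [355.6 309.4] front [356.2 313.1]
flange underside 0.030000000000000002 [355.7 308.4] front [356.3 312.2]
rim front [357.1 305.4]
296 251 255 255 255 255 255 252 216 145  86 109 127 125  98 125 227 254 254 254 255
297 254 255 255 255 255 255 247 200 121  67  86 107 108  87 121 227 255 255 255 255
298 255 255 255 255 255 255 238 186 116  57  50  58  56  56 121 227 255 255 255 255
299 255 255 255 255 255 255 231 163  91  47  36  38  38  47 125 228 255 255 255 255
300 255 255 255 255 255 255 227 154  98  65  49  43  43  71 157 238 255 255 255 255
301 255 255 255 255 255 255 223 135  95  94  86  79  84 107 176 241 255 255 255 255
302 255 255 255 255 255 255 225 138  77  99 107 105 111 111 134 226 255 255 254 252
303 255 255 255 255 255 255 235 167  76  60  74  78  77  66 106 212 249 254 253 252
304 255 255 255 255 255 255 250 205 120  55  42  43  45  61 141 229 254 254 253 253
305 255 255 255 255 255 255 255 234 172 100  65  54  65 121 198 243 255 254 
[... 852 characters left out ...]
255 255 255 255 255 233 194 186 186 185 185 182 183 227 254 255 255 255 255 255
317 255 255 255 255 255 244 210 189 185 182 182 177 173 195 242 255 255 255 254 254
318 255 255 255 255 255 255 233 197 185 182 182 173 165 186 237 255 255 254 254 254
319 255 255 255 255 255 255 236 203 189 183 180 173 179 205 241 255 255 254 254 255
320 255 255 255 255 255 254 224 185 180 181 178 172 194 228 250 255 255 255 255 255
321 255 255 255 255 255 243 197 157 162 171 171 165 183 213 244 255 255 255 255 255
322 255 255 255 255 255 233 174 141 141 149 154 148 151 202 244 255 255 255 255 255
323 255 255 255 255 255 231 171 134 133 140 140 135 133 186 241 255 255 255 255 255
[([0.526, -0.337, 0.043], 0.51)]
```

Call:
servo_tool(deltas=[[0, 0, 0.05, 0, 0, 0], [0, 0, 0.1, 0, 0, 0], [0, 0, 0.1, 0, 0, 0]])

```text
clock: 27.52
ee_pos: [0.5288, -0.3293, 0.1628]
eef_rot: [-2.214, -2.214, 0.022]
contact_force: [-1.4, -0.9, 9.0]
opening: 0.0221
grasp_force: 89.3
```

Call:
servo_tool(deltas=[[0, 0, 0.04, 0, 0, 0], [0, 0, 0.08, 0, 0, 0], [0, 0, 0.08, 0, 0, 0]])

```text
clock: 27.77
ee_pos: [0.529, -0.3296, 0.1626]
eef_rot: [-2.215, -2.215, 0.022]
contact_force: [0.1, -0.6, 11.0]
opening: 0.0227
grasp_force: 89.6
```

Call:
servo_tool(deltas=[[0, 0, -0.2, 0, 0, 0], [0, 0, -0.4, 0, 0, 0], [0, 0, -0.6, 0, 0, 0], [0, 0, -0.8, 0, 0, 0], [0, 0, -1.0, 0, 0, 0], [0, 0, -1.2, 0, 0, 0], [0, 0, -1.2, 0, 0, 0]])

```text
clock: 28.35
ee_pos: [0.5287, -0.3284, 0.1726]
eef_rot: [-2.212, -2.212, 0.021]
contact_force: [0.6, 0.7, -1.1]
opening: 0.0223
grasp_force: 88.1
```

Run:
```python
from h import *
F=[]
for i in range(4):
    p=eyes.get_image('side');s=bot.read_state();F.append(s['contact_force'])
print(np.mean(F,0).round(2),s['ee_pos'])
x,y,z=s['ee_pos']
print('rim front',proj(p,(x,y-.011,z-.1036)).round(1))
for v in range(296,318): print(v,' '.join('%3d'%q for q in p['img'][v,346:366].mean(1)))
```

```text
[-0.01  0.11 -1.5 ] [ 0.52848275 -0.3282669   0.17227468]
rim front [357.2 302.9]
296 252 255 255 255 255 255 252 219 151  64  39  42  44  44 105 217 251 254 255 255
297 254 255 255 255 255 255 247 206 135  64  39  37  38  40 107 215 251 255 255 255
298 255 255 255 255 255 255 236 174 107  82  66  55  58  60 111 216 253 255 255 255
299 255 255 255 255 255 255 224 134  85  97  97  95  99  89 119 223 255 255 255 255
300 255 255 255 255 255 255 222 123  54  70  98 109 107  88 102 207 251 255 255 255
301 255 255 255 255 255 255 226 143  66  44  51  54  52  47 107 214 252 255 255 253
302 255 255 255 255 255 255 243 195 125  66  48  43  47  86 162 234 254 255 254 252
303 255 255 255 255 255 255 255 240 190 127 102  91 109 180 225 250 255 254 253 252
304 255 255 255 255 255 255 255 254 222 174 159 149 168 234 255 255 255 254 253 252
305 255 255 255 255 255 255 255 249 214 186 183 178 189 238 255 255 255 255 253 252
306 255 255 255 255 255 255 254 236 203 185 185 179 184 228 253 255 255 254 253 253
307 255 255 255 255 255 255 241 213 192 182 184 178 180 210 244 255 255 255 254 253
308 255 255 255 255 255 255 225 189 176 171 175 170 173 185 235 255 255 255 255 255
309 255 255 255 255 255 251 213 161 145 148 155 150 143 156 225 254 255 255 255 255
310 255 255 255 255 255 249 210 157 136 141 146 143 134 155 216 251 255 255 255 255
311 255 255 255 255 255 252 212 150 136 145 153 148 136 166 225 254 255 255 255 255
312 255 255 255 255 255 255 223 161 149 154 151 142 141 179 240 255 255 255 255 255
313 255 255 255 255 255 255 228 176 163 159 151 145 152 203 249 255 255 255 255 255
314 255 255 255 255 255 255 243 202 169 171 172 172 179 236 255 255 255 255 255 255
315 255 255 255 255 255 255 251 220 187 184 187 185 187 239 255 255 255 255 255 255
316 255 255 255 255 255 253 227 196 187 186 185 181 183 227 254 255 255 255 255 255
317 255 255 255 255 255 245 212 187 182 182 182 178 173 196 242 255 255 255 254 254
```

Call:
servo_tool(deltas=[[0, 0, -1, 0, 0, 0], [0, 0, -2.5, 0, 0, 0], [0, 0, -4, 0, 0, 0], [0, 0, -6, 0, 0, 0], [0, 0, -8, 0, 0, 0], [0, 0, -10, 0, 0, 0], [0, 0, -11.5, 0, 0, 0], [0, 0, -12.3, 0, 0, 0], [0, 0, -12.3, 0, 0, 0], [0, 0, -12.3, 0, 0, 0], [0, 0, -12.3, 0, 0, 0]])

```text
clock: 29.47
ee_pos: [0.5303, -0.3279, 0.2939]
eef_rot: [-2.21, -2.21, 0.021]
contact_force: [-0.2, -0.2, -1.5]
opening: 0.0226
grasp_force: 88.4
```

Run:
```python
from h import *
p=eyes.get_image('side');s=bot.read_state();print(s['ee_pos'],s['contact_force'],to((.485,.3265,.295)))
for n in('plug','picker','tray'): print(n,[(np.round(d['at'],3).tolist(),round(float(d['p']),2)) for d in recognise(n,p)][:6])
t=(.161,.987)
for o in(-51,-17,17,51):
    c=np.array([.530+o*t[0]*.001,-.3127+o*t[1]*.001]); print(o,'top px',proj(p,(*c,.081)).round(1),'flange front',proj(p,(c[0],c[1]-.0105,.026)).round(1))
for v in range(284,330): print(v,' '.join('%3d'%q for q in p['img'][v,346:366].mean(1)))
```

```text
[ 0.53024054 -0.32782513  0.29364435] [-0.09014743  0.59200184 -1.43044263] (array([65.43, -4.52,  0.08]), None)
plug [([0.528, -0.336, 0.052], 0.64)]
picker [([0.53, -0.343, 0.3], 0.93)]
tray [([0.525, -0.336, 0.024], 0.92), ([0.328, -0.44, 0.021], 0.87), ([0.394, -0.294, 0.023], 0.83)]
-51 top px [356.1 308.8] flange front [355.3 325.8]
-17 top px [356.5 296.4] flange front [355.7 313.4]
17 top px [356.8 284.7] flange front [356.1 301.5]
51 top px [357.2 273.5] flange front [356.4 290.3]
284 237 255 255 255 255 255 255 248 224 198 185 181 176 200 232 250 254 252 231 212
285 238 255 255 255 255 255 255 231 206 192 183 185 179 192 212 240 254 255 254 255
286 237 255 255 255 255 255 250 211 183 173 177 195 187 178 201 240 255 255 255 255
287 237 255 255 255 255 255 246 201 154 145 164 179 171 158 201 242 255 255 255 255
288 238 255 255 255 255 255 244 196 147 159 172 163 159 155 195 241 255 255 255 255
289 240 255 255 255 255 255 255 222 163 187 190 169 191 188 198 242 255 255 255 255
290 243 255 255 255 255 255 255 230 179 195 196 183 207 206 227 254 255 255 255 255
291 244 255 255 2
[... 2558 characters left out ...]
 217 246 255 255 255 255 255
322 255 255 255 255 255 235 182 175 167 154 155 154 165 207 246 255 255 255 255 255
323 255 255 255 255 255 233 173 141 138 141 143 141 140 189 243 255 255 255 255 255
324 255 255 255 255 255 231 171 141 135 133 131 128 129 174 241 255 255 255 255 255
325 255 255 255 255 255 242 195 152 140 135 133 135 148 202 249 255 255 255 255 255
326 255 255 255 255 255 255 227 173 153 149 151 155 176 238 255 255 255 255 255 255
327 251 255 255 255 255 255 235 191 174 166 168 182 214 251 255 255 255 255 255 255
328 199 236 255 255 255 255 246 211 188 184 189 217 249 255 255 255 255 255 255 255
329 167 215 252 255 255 255 255 232 193 186 196 242 255 255 255 255 255 253 239 243
```

Call:
servo_tool(deltas=[[1.5, -0.1, 0, 0, 0, 0], [4.5, -0.3, 0, 0, 0, 0], [8, -0.5, 0, 0, 0, 0], [11.5, -0.8, 0, 0, 0, 0], [15, -1, 0, 0, 0, 0], [18.5, -1.3, 0, 0, 0, 0], [22, -1.5, 0, 0, 0, 0], [25.5, -1.8, 0, 0, 0, 0], [29, -2, 0, 0, 0, 0], [32.5, -2.2, 0, 0, 0, 0], [36, -2.5, 0, 0, 0, 0], [39.5, -2.7, 0, 0, 0, 0], [43, -3, 0, 0, 0, 0], [46.5, -3.2, 0, 0, 0, 0], [50, -3.5, 0, 0, 0, 0], [53.5, -3.7, 0, 0, 0, 0], [57, -4, 0, 0, 0, 0], [60.5, -4.2, 0, 0, 0, 0], [63.5, -4.4, 0, 0, 0, 0], [65.4, -4.5, 0, 0, 0, 0]])

```text
clock: 31.33
ee_pos: [0.484, 0.3292, 0.2957]
eef_rot: [-2.208, -2.214, 0.021]
contact_force: [0.4, -0.0, -1.9]
opening: 0.0222
grasp_force: 88.4
```

Call:
servo_tool(deltas=[[0, 0, 0, 0, 0, 0], [0, 0, 0, 0, 0, 0], [0, 0, 0, 0, 0, 0], [0, 0, 0, 0, 0, 0], [0, 0, 0, 0, 0, 0]])

```text
clock: 31.75
ee_pos: [0.4859, 0.3246, 0.2962]
eef_rot: [-2.214, -2.21, 0.021]
contact_force: [-0.1, 0.5, -1.1]
opening: 0.0225
grasp_force: 88.2
```

Run:
```python
from h import *
T=eyes.get_image('top');p=eyes.get_image('side');s=bot.read_state();print(s['ee_pos'],s['contact_force'],to((.485,.3265,.295)))
x,y,z=s['ee_pos']
for q,im in(('S',p),('T',T)):
    r=proj(im,(x,y,z-.1036)); h=proj(im,(.485,.3265,.13)); print(q,'rim',r.round(1),'hole',h.round(1))
    u0=int(r[0])-10; v0=int(min(r[1],h[1]))-8; 
    if q=='T': u0=int(min(r[0],h[0]))-12
    for v in range(v0,int(max(r[1],h[1]))+9): print(v,u0,' '.join('%3d'%k for k in im['img'][v,u0:u0+(22 if q=='S' else 34)].mean(1)))
```

```text
[0.48600803 0.32485024 0.29625251] [-0.43172719  0.47153681 -2.25608906] (array([ 0.16, -0.1 ,  0.13]), None)
S rim [319.6 113.4] hole [319.2 129.1]
105 309 108 108 111 118 120 121 120 121 120 118 119 120 118 120 122 123 123 123 124 124 122 123
106 309 108 108 109 115 120 120 120 120 113 110 116 118 107 113 121 122 122 123 123 123 121 121
107 309 108 107 108 113 119 120 121 117  98  83  98 101  84  99 118 121 122 122 123 122 122 122
108 309 107 107 108 112 118 121 121 118  88  49  53  51  51  86 112 121 121 122 123 122 122 121
109 309 107 107 106 109 115 121 121 120  92  44  34  36  44  87 114 120 122 121 120 121 120 121
110 309 109 107 106 107 116 120 121 123  98  60  47  45  56  96 116 121 122 121 120 120 120 121
111 309 108 108 108 108 115 120 121 117 100  81  80  82  81  96 115 121 122 122 120 120 120 121
112 309 109 109 108 109 115 119 121 117  94  81  93  99  85  88 111 120 121 122 121 121 121 120
113 309 109 109 108 108 114 119 120 116  84  49  48  49  47  68 105 121 121 121 120 119 120 120
114 309 109 109 108 108 112 119 120 109  77  43  38  36  42  66 104 121 122 123 121 120
[... 4291 characters left out ...]
 164 204 202 201 202 203 204 196 186 176 160 174 192 187 133  92  84  84  85  97 109 112 122 160 193 198 198 200 201 177 129
199 159 110 119 128 168 203 203 200 202 201 201 201 200 201 200 201 203 199 173 132 100  87  84  99 117 129 155 189 202 198 198 199 201 190 156
200 159 120 117 131 175 205 204 202 201 201 200 199 200 199 199 199 202 202 196 179 160 141 125 137 160 171 189 202 202 201 200 200 203 203 177
201 159 118 116 139 182 205 205 205 202 200 201 200 200 199 198 196 198 200 201 202 199 189 180 185 195 198 200 200 201 200 201 200 200 201 189
202 159 117 117 146 188 205 217 221 199 179 199 200 199 200 199 197 198 199 199 200 200 200 201 201 201 199 200 199 201 199 200 199 198 200 199
```

Call:
servo_tool(deltas=[[0.1, -0.06, 1.5, 0, 0, 0], [0.1, -0.03, 3.5, 0, 0, 0], [0.1, 0, 5, 0, 0, 0], [0.1, 0.02, 6, 0, 0, 0], [0.1, 0.03, 6.5, 0, 0, 0], [0.1, 0.04, 7, 0, 0, 0], [0.1, 0.05, 7.5, 0, 0, 0], [0.1, 0.05, 8, 0, 0, 0], [0.1, 0.05, 8, 0, 0, 0], [0.1, 0.05, 8, 0, 0, 0]])

```text
clock: 32.68
ee_pos: [0.4848, 0.3268, 0.2162]
eef_rot: [-2.212, -2.212, 0.021]
contact_force: [0.1, -0.7, -0.8]
opening: 0.0228
grasp_force: 88.3
```

Call:
servo_tool(deltas=[[0, 0.02, 1, 0, 0, 0], [-0.03, 0.04, 2, 0, 0, 0], [-0.05, 0.06, 3, 0, 0, 0], [-0.05, 0.08, 4, 0, 0, 0], [-0.05, 0.1, 5, 0, 0, 0], [-0.05, 0.11, 6, 0, 0, 0], [-0.05, 0.12, 6.4, 0, 0, 0], [-0.05, 0.13, 6.7, 0, 0, 0], [-0.05, 0.13, 6.7, 0, 0, 0], [-0.05, 0.13, 6.7, 0, 0, 0]])

```text
clock: 33.52
ee_pos: [0.485, 0.3264, 0.1492]
eef_rot: [-2.212, -2.212, 0.021]
contact_force: [0.5, 0.8, -1.0]
opening: 0.0223
grasp_force: 88.1
```

Call:
servo_tool(deltas=[[0, 0, 0.1, 0, 0, 0], [0, 0, 0.2, 0, 0, 0], [0, 0, 0.3, 0, 0, 0], [0, 0, 0.3, 0, 0, 0], [0, 0, 0.3, 0, 0, 0]])

```text
clock: 33.93
ee_pos: [0.4846, 0.3263, 0.1461]
eef_rot: [-2.212, -2.212, 0.021]
contact_force: [0.2, 0.5, -1.5]
opening: 0.0223
grasp_force: 88.1
```

Call:
servo_tool(deltas=[[0, 0, 0.1, 0, 0, 0], [0, 0, 0.15, 0, 0, 0], [0, 0, 0.15, 0, 0, 0]])

```text
clock: 34.18
ee_pos: [0.4846, 0.3262, 0.1444]
eef_rot: [-2.212, -2.212, 0.022]
contact_force: [0.4, 0.4, -1.6]
opening: 0.0224
grasp_force: 88.1
```

Call:
servo_tool(deltas=[[0, 0, 0.05, 0, 0, 0], [0, 0, 0.1, 0, 0, 0], [0, 0, 0.1, 0, 0, 0]])

```text
clock: 34.43
ee_pos: [0.4847, 0.3263, 0.1438]
eef_rot: [-2.212, -2.212, 0.021]
contact_force: [-0.4, 0.3, 0.2]
opening: 0.0226
grasp_force: 88.4
```

Call:
servo_tool(deltas=[[0, 0, 0.05, 0, 0, 0], [0, 0, 0.05, 0, 0, 0]])

```text
clock: 34.6
ee_pos: [0.4847, 0.3264, 0.1437]
eef_rot: [-2.212, -2.212, 0.02]
contact_force: [-1.7, -0.6, 4.4]
opening: 0.0225
grasp_force: 89.0
```

Call:
servo_tool(deltas=[[0, 0, 0, 0, 0, 0], [0, 0, 0, 0, 0, 0], [0, 0, 0, 0, 0, 0], [0, 0, 0, 0, 0, 0], [0, 0, 0, 0, 0, 0], [0, 0, 0, 0, 0, 0], [0, 0, 0, 0, 0, 0], [0, 0, 0, 0, 0, 0], [0, 0, 0, 0, 0, 0], [0, 0, 0, 0, 0, 0]], jaw=-1)

```text
clock: 35.43
ee_pos: [0.4846, 0.3263, 0.143]
eef_rot: [-2.212, -2.212, 0.021]
contact_force: [-0.1, 0.1, -0.1]
opening: 0.086
grasp_force: 0.0
```

Call:
servo_tool(deltas=[[0, 0.02, -1, 0, 0, 0], [0, 0.04, -3, 0, 0, 0], [0, 0.1, -6, 0, 0, 0], [0, 0.15, -9, 0, 0, 0], [0, 0.2, -12, 0, 0, 0], [0, 0.2, -15, 0, 0, 0], [0, 0.2, -17, 0, 0, 0], [0, 0.2, -17, 0, 0, 0], [0, 0.2, -17, 0, 0, 0], [0, 0.2, -17, 0, 0, 0]])

```text
clock: 36.27
ee_pos: [0.4895, 0.3261, 0.3125]
eef_rot: [-2.211, -2.212, 0.023]
contact_force: [-0.6, -0.7, -0.9]
opening: 0.0851
grasp_force: 0.0
```

Run:
```python
from h import *
T=eyes.get_image('top');S=eyes.get_image('side');s=bot.read_state();print(s['clock'],s['ee_pos'],s['contact_force'])
R={'T':cv2.imread('pics/top0.png')[:,:,::-1],'S':cv2.imread('pics/side0.png')[:,:,::-1]}
for n,p in(('T',T),('S',S)):
    for q in('picker','plug'): print(n,q,[(np.round(d['at'],3).tolist(),round(float(d['p']),2)) for d in recognise(q,p)][:4])
    u,v=proj(p,(.485,.3265,.205)); u=int(u);v=int(v)
    for w,im in(('now',p['img']),('ref',R[n])):
        g=im[v-12:v+26,u-14:u+26].mean(2); m=g>225 if n=='T' else g>0
        b=cv2.moments((im[v-5:v+6,u-6:u+7].min(2)>190).astype(np.uint8)); print(n,w,'button px',(b['m10']/max(b['m00'],1)+u-6,b['m01']/max(b['m00'],1)+v-5,b['m00']))
    d=np.abs(p['img'].astype(int)-R[n]).max(2)[v-5:v+25,u-12:u+22]
    if n=='S':
        for r in d: print(''.join('#' if k>60 else '+' if k>30 else '.' for k in r))
```

```text
36.3667 [0.48917439 0.32594889 0.3115112 ] [-0.35940686 -0.20530808 -0.49857344]
T picker [([0.481, 0.315, 0.183], 0.79), ([0.475, 0.265, 0.135], 0.69), ([0.53, -0.316, 0.025], 0.66)]
T plug [([0.482, 0.317, 0.181], 0.62), ([0.531, -0.328, 0.042], 0.42)]
T now button px (168.15384615384616, 192.3846153846154, 65.0)
T ref button px (168.0375, 192.1625, 80.0)
S picker [([0.485, 0.312, 0.165], 0.51), ([0.531, -0.301, 0.054], 0.45)]
S plug []
S now button px (313.0, 104.0, 0.0)
S ref button px (319.5, 110.5, 4.0)
..................................
..................................
..................................
..................................
..................................
..................................
..................................
..................................
..................................
..................................
..................................
..................................
..................................
..................................
..................................
..................................
..................................
..................................
..................................
..................................
..................................
..................................
..................................
..................................
..................................
..................................
..................................
..................................
..................................
........+.........................
```

```bash
python3 -c "
from bench import bot
print(bot.hand_in())"
```

```text
the job is handed in; nothing more can be done
None
```

The job is handed in at about 36 s of the 64 s; no verdict came back. The plug was pressed home in the tray's empty hole and the picker was pulled off it. The picker hangs back in its rack hole, in the side and top pictures where it was at the start, and the arm is clear. My readings put the load on the plug at about 13 N at most.

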